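# Latch the cold box

### The arm

A 7-joint arm with a two-finger parallel gripper is mounted at the origin on the work surface. World frame = base frame: x ahead of the robot, y to its left, z up, the work surface at z = 0. Lengths are in mm, angles in rad, forces in N, time in s.
With the tool pointing down it reaches from about 350 to 900 mm from the base axis. Payload 7.2 kg.
Tool frame: the origin (TCP) lies at the very end of the fingers, on their centre line; the grasp point (between the pads) lies behind it (ctrl.grip_depth is the y of the grasp point in the tool frame, in mm); y points along the fingers, z is the direction in which the jaws open and shut, and the axes are right-handed (so a half turn about y gives the same grasp; the last joint's range is limited). The gripper opens to 85 mm and grips with 20 to 120 N. Pads are 22 mm wide; open, the fingers measure 114 mm over their backs; the gripper's body (76 mm by 85 mm) begins 54 mm behind the grasp point. The pads swing forward as they close: fully open they stand 13 mm farther back than shut.
Start: joints at [1.141, 0.411, -0.013, 1.596, 0.006, 1.134, -0.082], TCP at [221.212, -584.546, 231.297] pointing down, gripper open.
Joint ranges: [-2.95, 2.95], [-0.29, 1.99], [-1.47, 1.44], [0.14, 2.54], [-1.03, 4.17], [0.13, 1.85], [-2.86, 2.86]. Speed limits (rad/s): [2.39, 2.39, 3.01, 3.01, 3.14, 3.14, 3.14].

### API

Orientations are given as a unit quaternion [x, y, z, w].
In Python, from workcell import ctrl, vision gives the robot as it stands.
- The arm moves only by the tool apply_moves, never from a script. Its arguments are lists of equal length, an entry for each row: "slide": the shift along the tool's x, y, z in m, a list of three; "twist": the turn, a rotation vector about the tool's x, y, z in degrees, a list of three; "jaw": the closure in counts, from 0 (fully open) to 255 (shut). A call has 1 to 10 rows; each row is the pose to reach, as a shift and turn from the pose measured when the call began, along the tool's axes at that moment; what a row does not reach only later rows make up. A row lasts 1/12 s, in which the tool goes at most 41.7 mm and 7.16 degrees, less where a joint would pass 70% of its speed; a pose out of reach is approached as far as the arm can. A call with a gripper value outside its range is refused whole. The fingers move at their own pace and stop on an object; "newtons" is the grip in N (left out, the last holds). Time passes only in rows, so rows that repeat a pose let the fingers close. It gives the time, the measured TCP pose, the force and the opening at its end, in the units of the state.
- ctrl.sense(): the state, without advancing time (a new reading comes with each control period).
- vision.get_image(name): name is "scene" or "side" or "wrist"; returns a dict with "image" (480x640x3 uint8, red, green, blue), "intrinsics" (3x3 intrinsics, pixels), "k1" (the pictures are not rectified: a ray, as slopes to the right and down, at radius r is drawn at 1 + k1 r^2 times it, then the intrinsics apply), "R" (3x3) and "t" (3): a world point X has camera coordinates R X + t. Camera axes: x right, y down, z forward; pixel columns grow to the right and rows downward; lengths in mm; the calibration is good to about 2 mm. A picture is of the moment at which its call begins. There is no depth.
- ctrl.finish_job(): hands the job in, once; it reports no verdict.
The state is a dict: "t": time; "joint_positions": joint angles; "joint_vel": joint speeds; "effort": joint torques, N m; "tcp_pos": TCP position; "tcp_rot": TCP orientation; "wrist_force": force on the tool from outside, world axes, zero at the start; "moment": the same for the moment, N m; "opening": finger opening in mm.
Only numpy, scipy, OpenCV 4.12 (cv2) and the standard library are available. Lean on these libraries where they do the work, as an engineer would, in place of code of your own. Each camera call takes 0.05 s, during which the arm holds its last target.

### The job

The cold box's lid is down but not fastened. Lift the latch's bail over the keeper on the lid's front edge and feel it drop into the groove behind the keeper's lip, without forcing it against the keeper or leaning on the lid. Then press the lever past centre until it lies flat against the box and the lid is drawn down on its seal, without ramming it home or disturbing anything else on the table.

Things in the scene. Friction and masses are not known exactly. Their poses are not given: they have to be found in the camera images.
- coldbox: White moulded cold box, 290 (y) x 210 (x) x 190 mm high, too heavy to shift. Origin: centre of its underside; z up, -x points out of its front, where a single stainless toggle latch sits in the middle (y = 0).
- lid: Its white lid, hinged along the back, resting on a soft seal (14 N per mm at the front). Origin in its middle, at its underside; axes as the box's. A front flange 23 mm thick and 290 mm wide, its top flat for 60 mm back from the front edge then a raised panel 14 mm high.
- lid_edge (a point): Middle of the lid's top front edge (flange top, front face); axes as the lid's. 182 mm above the table now, 178 mm once the latch has drawn the lid down. A cast steel keeper 30 mm wide (y) is bolted here, overhanging the edge. Its foot is slotted and it may sit up to 7 mm farther out or in than nominal: find it by touch or sight. A seated bail bar's centre is about 10 mm above the flange.
- keeper_nominal (a point): Nominal middle of the keeper's groove, on its floor, 14.75 mm out from the lid's edge and 6 mm above the flange; fixed to the lid, axes as the lid's. The groove is 11.5 mm wide (x) and 6 mm deep: outwards (-x) it is bounded by an upright lip 4 mm thick, inwards by a flat-topped block 28 mm long, both with tops 6 mm above the floor. The real keeper is up to 7 mm off this along x; heights are true.
- bail: The bail, 25 g: a square steel bar, 7 x 7 mm and 50 mm long, parallel to the box's y, on two side strips (y = +-18 to +-21 mm). Origin on its pivot pin in the lever; z points along the strips to the bar, 67.2 mm away. Swings freely; unhooked it lies back on the lever. Can be held across the two ends of the bar (50 mm) with the fingers pointing down, and then turns in the grasp.
- bail_bar (a point): Centre of the bail's bar.
- lever_hinge (a joint): Lever angle: 0 = shut, hanging flat down the box's front; pi/2 = pointing straight out; more = out and up. Its pivot is stiff (0.034 N m), so it stays where it is left, and moving the bail drags it along (2 to 4 N at the bar). With the bail seated it points out and down at about 1.1 to 1.5. Pressing it takes 5 to 10 N near its end; between 0.45 and 0.1 it passes centre and snaps shut.
- lever: The lever, a steel strip 28 mm wide (y), 62 mm long from its pivot. Origin on the pivot axis; -z points along the lever to its free end, -x out of its outer face, which lies 7.5 mm from the axis line. The bail's pin is 16 mm from the pivot, turned 16 degrees from the lever towards the box. At the free end a lip 28 mm wide stands 8 mm proud of the outer face.
- lever_pivot (a point): Lever's pivot axis, on the box's front, 17 mm in front of the lid's front face and 136 mm above the table; axes as the lever's.
- lever_end (a point): Point on the lever's outer face, 6 mm short of its free end (56 mm from the pivot).
- tin_large: Closed brass-coloured tin, 104 mm across, 36 mm high, near the box's front; to be left alone. Origin: centre of underside.
- tin_small: Closed brass-coloured tin, 76 mm across, 28 mm high, near the box's front; to be left alone. Origin: centre of underside.
- tin_base: Empty open tin, 80 mm across, 22 mm high; to be left alone. Origin: centre of underside.
- tin_cover: Loose tin cover, 84 mm across, 10 mm high; to be left alone. Origin: centre of underside.
- teaspoon: Steel spoon 150 mm long lying in front of the box; to be left alone.
- bowl: Steel bowl, 170 mm across, 65 mm high; to be left alone. Origin: centre of underside.
- sprayer: Spray bottle, 86 mm across, 230 mm high; to be left alone. Origin: centre of underside.

How it is judged (in metres and radians):
On the way:
1. the bail's bar lies on the floor of the keeper, behind its lip, the lever still open (z of bail_bar in the frame of lid_edge between 0.006 and 0.0125 m and x of bail_bar in the frame of lid_edge between -0.025 and -0.004 m and value of joint lever_hinge above 0.9 rad), for 0.2 s.
At the end, for the whole second after the job is handed in: The bail's bar is behind the keeper's lip (4 to 25 mm out from the lid's edge, 6 to 12.5 mm above its flange), the lever is flat (below 0.08 rad) and the lid is drawn down on its seal (its front edge below 179.5 mm) (z of bail_bar in the frame of lid_edge between 0.006 and 0.0125 m and x of bail_bar in the frame of lid_edge between -0.025 and -0.004 m and value of joint lever_hinge below 0.08 rad and z of lid_edge in the frame of coldbox below 0.1795 m); the robot touches nothing.
It fails at once if the bail is forced against the keeper (over 15 N) before it is seated, while the lever still stands out beyond 1.35 rad (contact force between bail and lid above 15 N and value of joint lever_hinge above 1.35 rad).
It fails at once if the gripper leans on or strikes the lid or the keeper with more than 25 N (contact force between any of the fingers, the arm and lid above 25 N).
It fails at once if the lever is rammed home: pushed with more than 40 N when it is already folded below 0.2 rad (contact force between the fingers and lever above 40 N and value of joint lever_hinge below 0.2 rad).
It fails at once if another thing on the table is shifted by more than 30 mm (distance of any of tin_large, tin_small, tin_base, tin_cover, teaspoon, bowl, sprayer from where it was at the start of the episode above 0.03 m).
It also fails if it takes over 58 s, if anything falls off the work surface, if the arm or the gripper's body presses on something with over 40 N, if the wrist force passes 120 N, or if a joint passes its speed limit or range.

## Working session

There is one attempt and no reset: what is moved stays moved. The work goes in short steps, Python scripts to look and compute and a tool call to move; the robot and the scene stay as the last step left them, time stands still between calls to the robot, and variables do not carry over. Pictures are saved under pics/ and viewed, and the job is handed in when it is done.

Besides the shell and the picture viewer there is one more tool, called after "Emit:" by a JSON object that holds its "op" and its "data", one argument or row to a line. apply_moves: Moves the arm, as the interface text tells. Its arguments: {"type":"object","properties":{"slide":{"type":"array","items":{"type":"array","items":{"type":"number"}}},"twist":{"type":"array","items":{"type":"array","items":{"type":"number"}}},"jaw":{"type":"array","items":{"type":"number"}},"newtons":{"type":"number"}},"required":["slide","twist","jaw"]}

```bash
ls; mkdir -p pics
cat > h.py <<'E'
import numpy as np, cv2
from workcell import ctrl, vision
from scipy.spatial.transform import Rotation as Rn
def snap(n,f):
    d=vision.get_image(n); cv2.imwrite('pics/'+f+'.png',d['image'][:,:,::-1]); np.savez('pics/'+f+'.npz',**{k:np.array(d[k]) for k in d}); return d
def load(f): return dict(np.load('pics/'+f+'.npz'))
def proj(d,X):
    X=np.atleast_2d(X); c=X@np.array(d['R']).T+np.array(d['t']); s=c[:,:2]/c[:,2:]; r2=(s**2).sum(1,keepdims=True); s=s*(1+float(d['k1'])*r2); K=np.array(d['intrinsics'])
    return s@K[:2,:2].T+K[:2,2]
def ray(d,uv):
    K=np.array(d['intrinsics']); k=float(d['k1'])
    s=cv2.undistortPoints(np.array([[uv]],float),K,np.array([k,0,0,0,0.]))[0,0]
    R=np.array(d['R']);return -R.T@np.array(d['t']), R.T@np.array([s[0],s[1],1])
def onplane(d,uv,axis,val):
    o,v=ray(d,uv); return o+v*(val-o[axis])/v[axis]
def tri(obs):
    A=np.zeros((3,3));b=np.zeros(3)
    for d,uv in obs:
        o,v=ray(d,uv);v=v/np.linalg.norm(v);P=np.eye(3)-np.outer(v,v);A+=P;b+=P@o
    X=np.linalg.solve(A,b); return X,[proj(d,X)[0]-np.array(uv) for d,uv in obs]
E
python3 - <<'E'
from h import *
for n in ['scene','side','wrist']:
    d=snap(n,n+'0'); print(n,d['k1'],np.round(-np.array(d['R']).T@np.array(d['t'])),np.round(d['R'],2).tolist(),np.array(d['intrinsics'])[0,0])
print(ctrl.sense(),ctrl.grip_depth)
E
```

```text
pics
scene -0.10437502504493823 [ 496. 1101. 1177.] [[-1.0, -0.09, 0.02], [-0.08, 0.69, -0.72], [0.06, -0.72, -0.69]] 556.7344301509196
side -0.024172133501466225 [ 47. 554. 865.] [[-0.72, -0.69, 0.02], [-0.48, 0.49, -0.73], [0.5, -0.53, -0.69]] 465.4681207567785
wrist 0.00804151437221099 [ 298. -555.  372.] [[0.35, -0.94, -0.0], [-0.89, -0.34, 0.32], [-0.3, -0.11, -0.95]] 428.7345922850096
{'t': 0.15, 'joint_positions': array([ 1.14079534,  0.41175472, -0.01271845,  1.59682601,  0.00564113,
        1.13428873, -0.08220098]), 'joint_vel': array([-0.0012893 , -0.0019553 ,  0.00041595, -0.00354798,  0.00016254,
       -0.00013342, -0.001548  ]), 'effort': array([ 8.89442272e-04, -6.01033330e+01,  6.82895724e-01, -2.99647075e+01,
        1.39917171e-02,  7.78899877e-03, -1.93396642e-05]), 'tcp_pos': array([ 221.05667306, -584.21072098,  230.63275481]), 'tcp_rot': array([-0.12735603,  0.69598714, -0.69514329,  0.12711468]), 'wrist_force': array([-0.85988453, -1.1544017 ,  0.45646425]), 'moment': array([-0.01021673,  0.00760581, -0.01569602]), 'opening': 85.30653897420665} -18.700000000000003
```

View pics/scene0.png

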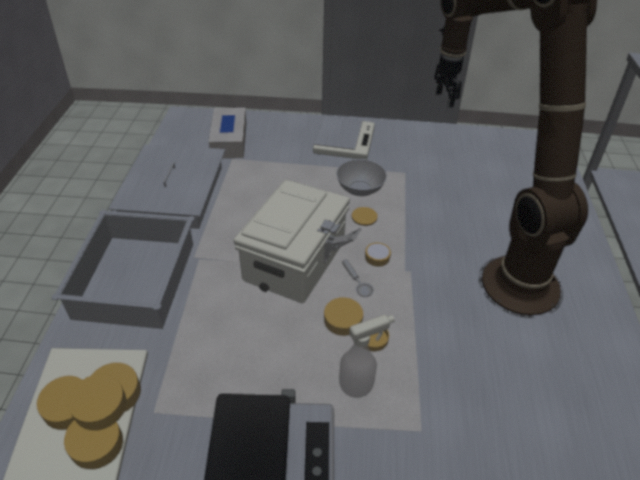

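View pics/side0.png

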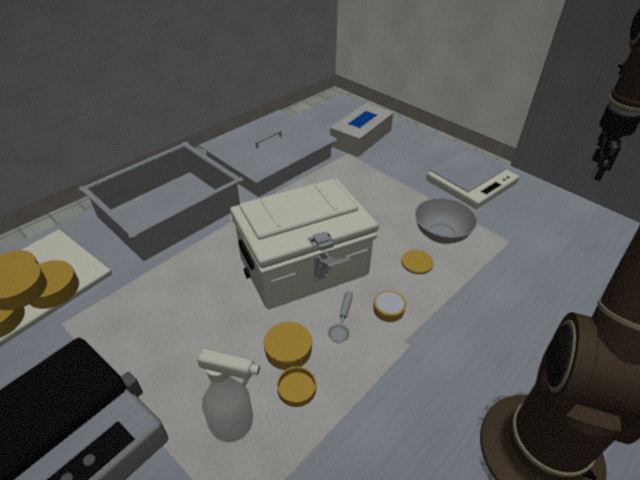

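View pics/wrist0.png

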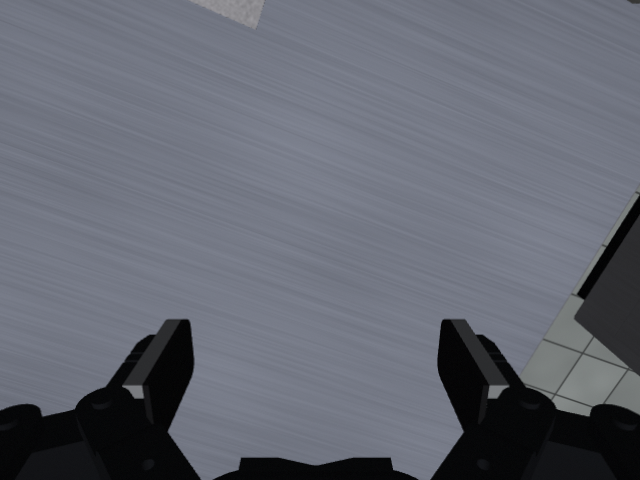

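The pictures show the box near scene (290,240) and side (305,245), latch on its front at side (322,255). I'll enlarge both to measure.

Run:
```python
import cv2
a=cv2.imread('pics/scene0.png')[170:310,220:400]; cv2.imwrite('pics/z1.png',cv2.resize(a,None,fx=4.2,fy=4.2,interpolation=cv2.INTER_CUBIC))
a=cv2.imread('pics/side0.png')[170:320,220:400]; cv2.imwrite('pics/z2.png',cv2.resize(a,None,fx=4,fy=4,interpolation=cv2.INTER_CUBIC))
```

```text
(no output)
```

View pics/z1.png

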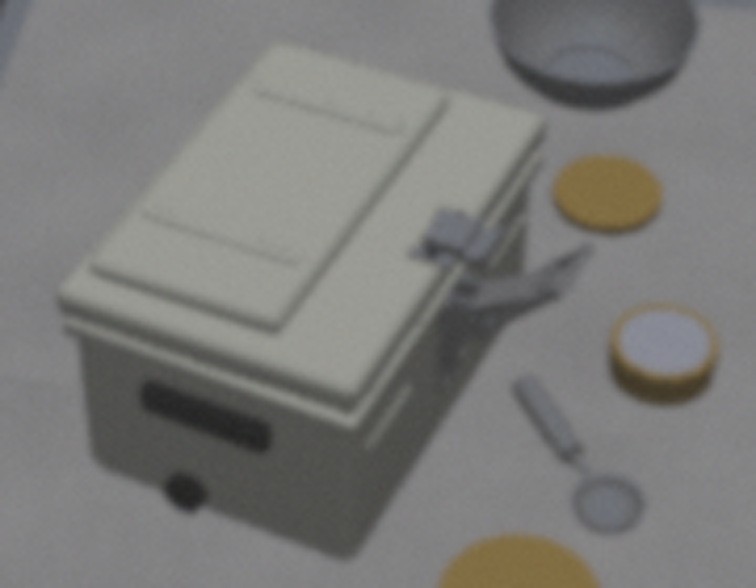

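View pics/z2.png

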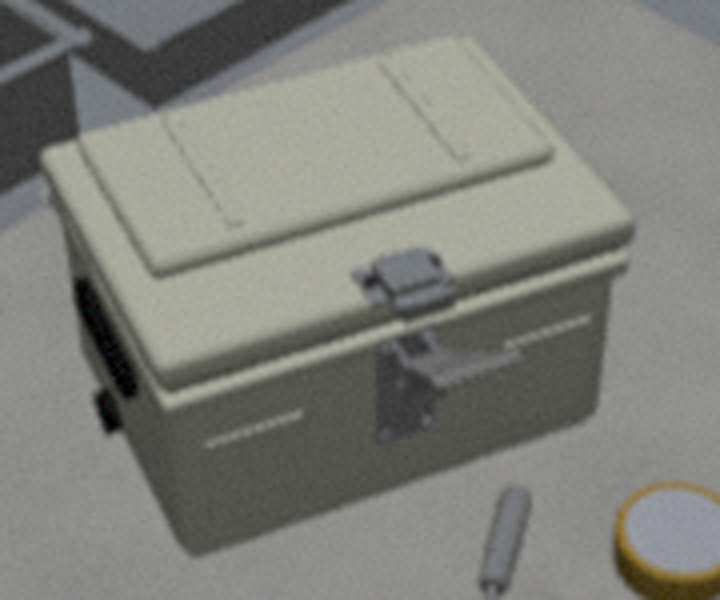

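Lid top-front corners: side (262,262) and (378,225); scene (304,263) and (349,199). The lever sticks out roughly horizontally with the bail on it.

Run:
```python
from h import *
a,b=load('scene0'),load('side0')
X={}
for n,s,q in [('L',(352,390),(170,372)),('R',(543,122),(632,224)),('BL',(60,298),(45,150))]:
    s=(220+s[0]/4.2,170+s[1]/4.2); q=(220+q[0]/4,170+q[1]/4)
    X[n],e=tri([(a,s),(b,q)]); print(n,X[n].round(1),np.round(e,2).tolist())
d=X['L']-X['R'];print(np.linalg.norm(d),np.degrees(np.arctan2(d[1],d[0]))-90, (X['L']+X['R'])/2, np.linalg.norm(X['BL']-X['L']))
```

```text
L [608.2 144.5 170.8] [[0.08, 0.29], [0.08, -0.35]]
R [ 508.9 -114.   174.7] [[-0.0, -0.02], [-0.01, 0.02]]
BL [798.8  80.3 170.3] [[-0.23, -1.15], [-0.34, 1.25]]
276.99672032685845 -21.007759839873387 [558.58874367  15.26701991 172.79065787] 201.09518176281773
```

Run:
```python
from h import *
s=ctrl.sense(); R=Rn.from_quat(s['tcp_rot']).as_matrix(); print(R.round(3))
d=load('wrist0'); c=-d['R'].T@d['t']; print('cam in tool',R.T@(c-s['tcp_pos']),'fwd',R.T@d['R'][2])
th=np.radians(-20)
bx=np.array([np.cos(th),np.sin(th),0]);by=np.array([-np.sin(th),np.cos(th),0])
for sg in (1,-1):
    T=np.column_stack([np.cross([0,0,-1],by*sg),[0,0,-1],by*sg]); print(T.round(2)[:,0], np.degrees((Rn.from_matrix(R).inv()*Rn.from_matrix(T)).as_rotvec()))
```

```text
[[-0.935 -0.001  0.354]
 [-0.354  0.001 -0.935]
 [ 0.    -1.    -0.001]]
cam in tool [ -81.96743746 -141.57521754   -0.21967688] fwd [ 3.16514083e-01  9.48587811e-01 -1.62144623e-05]
[ 0.94 -0.34  0.  ] [ 4.03596605e-02 -1.39267680e+02 -8.28914107e-02]
[-0.94  0.34  0.  ] [6.53072898e-02 4.07322920e+01 3.17979875e-02]
```

Emit:
{"op": "apply_moves", "data": {
  "slide": [
    [-0.026,-0.006,-0.023],
    [-0.052,-0.012,-0.046],
    [-0.078,-0.018,-0.069],
    [-0.104,-0.024,-0.092],
    [-0.13,-0.03,-0.115],
    [-0.156,-0.036,-0.138],
    [-0.182,-0.042,-0.161],
    [-0.208,-0.048,-0.184],
    [-0.234,-0.054,-0.207],
    [-0.26,-0.06,-0.23]
  ],
  "twist": [
    [0,-7,0],
    [0,-14,0],
    [0,-21,0],
    [0,-28,0],
    [0,-35,0],
    [0,-42,0],
    [0,-49,0],
    [0,-56,0],
    [0,-63,0],
    [0,-70,0]
  ],
  "jaw": [0,0,0,0,0,0,0,0,0,0]
}}

```text
t: 0.98
tcp_pos: [383.1, -275.5, 291.2]
tcp_rot: [-0.505, 0.496, -0.495, 0.505]
wrist_force: [1.0, -0.7, 0.0]
opening: 85.4
```

```bash
cat >> h.py <<'E'
def plan(target,th_deg=-20,sg=1,tilt=0):
    s=ctrl.sense();R=Rn.from_quat(s['tcp_rot'])
    th=np.radians(th_deg);bx=np.array([np.cos(th),np.sin(th),0]);by=np.array([-np.sin(th),np.cos(th),0])
    T=Rn.from_matrix(np.column_stack([np.cross([0,0,-1],by*sg),[0,0,-1],by*sg]))*Rn.from_euler('z',-tilt,degrees=True)
    print('tcp',s['tcp_pos'].round(1),'slide m',(R.inv().apply(np.array(target)-s['tcp_pos'])/1000).round(4),'twist',np.degrees((R.inv()*T).as_rotvec()).round(2),'q',s['joint_positions'].round(2),'F',s['wrist_force'].round(1),'op',round(s['opening'],1),'t',s['t'])
E
python3 -c "
from h import *
plan([540,20,275])"
```

```text
tcp [ 383.1 -275.5  291.2] slide m [-0.2925  0.0163  0.1624] twist [  0.   -68.93  -0.07] q [ 0.88  0.12 -0.39  1.85  0.05  1.18  0.49] F [ 1.  -0.7  0. ] op 85.4 t 0.9833
```

Emit:
{"op": "apply_moves", "data": {
  "slide": [
    [-0.029,0.002,0.016],
    [-0.058,0.004,0.032],
    [-0.087,0.005,0.049],
    [-0.117,0.007,0.065],
    [-0.146,0.008,0.081],
    [-0.175,0.01,0.097],
    [-0.205,0.011,0.114],
    [-0.234,0.013,0.13],
    [-0.263,0.015,0.146],
    [-0.292,0.016,0.162]
  ],
  "twist": [
    [0,-7,0],
    [0,-14,0],
    [0,-21,0],
    [0,-28,0],
    [0,-35,0],
    [0,-42,0],
    [0,-49,0],
    [0,-56,0],
    [0,-63,0],
    [0,-69,0]
  ],
  "jaw": [0,0,0,0,0,0,0,0,0,0]
}}

```text
t: 1.82
tcp_pos: [540.0, 20.8, 275.0]
tcp_rot: [-0.697, 0.121, -0.12, 0.697]
wrist_force: [0.5, -0.3, 0.2]
opening: 85.6
```

```bash
python3 -c "
from h import *
plan([540,20,275])
snap('wrist','w1')"
```

```text
tcp [540.   20.8 275. ] slide m [ 0.0003  0.     -0.0008] twist [-0.02  0.4  -0.07] q [ 0.46  0.32 -0.74  1.71  0.23  1.21  0.89] F [ 0.5 -0.3  0.2] op 85.6 t 1.8167
```

View pics/w1.png

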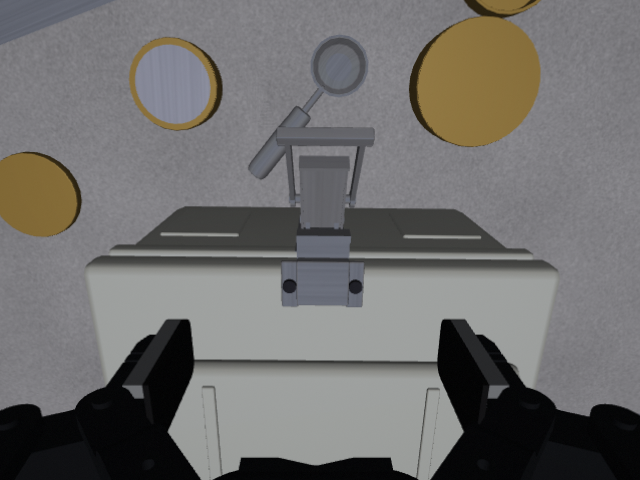

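The wrist view is clear: keeper at (322,284), bail bar at (326,137), lever between them; the box is nearly square with the picture. I'll zoom for edges.

Run:
```python
import cv2
a=cv2.imread('pics/w1.png')
cv2.imwrite('pics/z3.png',cv2.resize(a[110:320,240:400],None,fx=5,fy=2.85,interpolation=cv2.INTER_CUBIC)) if 0 else cv2.imwrite('pics/z3.png',cv2.resize(a[220:320,250:400],None,fx=5,fy=5,interpolation=cv2.INTER_CUBIC))
cv2.imwrite('pics/z4.png',cv2.resize(a[115:225,250:400],None,fx=5,fy=5,interpolation=cv2.INTER_CUBIC))
```

```text
(no output)
```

View pics/z3.png

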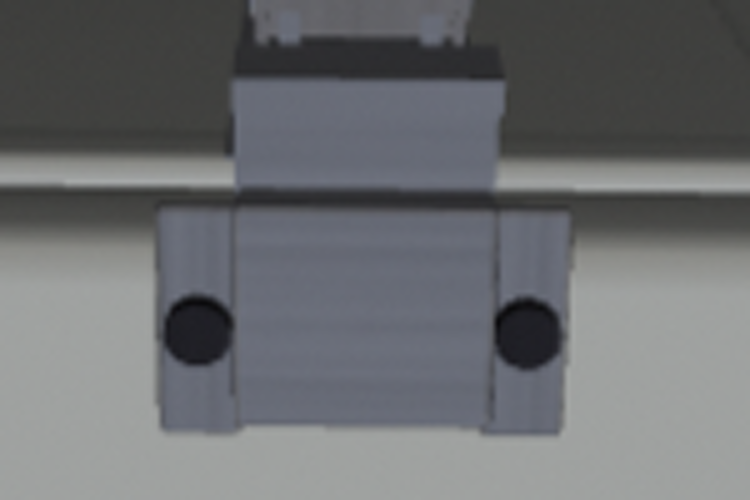

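View pics/z4.png

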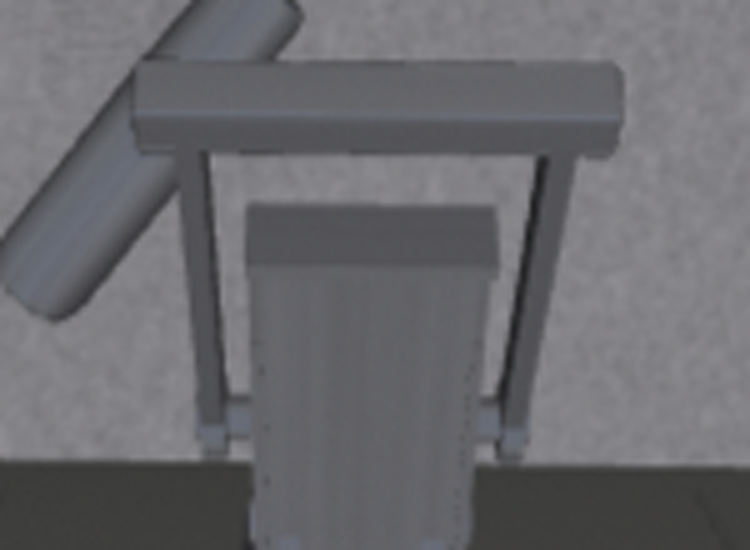

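Run:
```python
from h import *
d=load('w1'); f=lambda u,v:(250+u/5,220+v/5)
P={}
for n,uv in dict(lipL=(233,79),lipR=(502,79),blL=(237,208),blR=(495,208),bkL=(240,425),bkR=(490,425)).items():
    P[n]=onplane(d,f(*uv),2,194); print(n,P[n].round(1))
y=P['lipL']-P['lipR'];print('w',np.linalg.norm(y),np.linalg.norm(P['blL']-P['blR']),np.degrees(np.arctan2(y[1],y[0]))-90)
y=P['blL']-P['blR']
m=lambda a:(P[a+'L']+P[a+'R'])/2
print(m('lip'),m('bl'),m('bk'),np.linalg.norm(m('lip')-m('bl')),np.linalg.norm(m('bk')-m('bl')))
v=m('bk')-m('lip');print('dir',np.degrees(np.arctan2(v[1],v[0])))
# lid flange front corners, step line (60mm back): rows
for n,uv in dict(fl=(88,262),fr=(556,266),sl=(188,361),sr=(449,363),edgeL=(150,259),edgeR=(500,262)).items(): print(n,onplane(d,uv,2,182).round(1))
# bar
K=np.array(d['intrinsics'])
g=lambda u,v:(250+u/5,115+v/5)
# bar centred: ends top-front.. solve z plane s.t. length 50
from scipy.optimize import brentq
for a,b in [((133,118),(623,118)),((133,62),(618,62))]:
    F=lambda z:np.linalg.norm(onplane(d,g(*a),2,z)-onplane(d,g(*b),2,z))-50
    z=brentq(F,50,300);print('bar z',z,onplane(d,g(*a),2,z).round(1),onplane(d,g(*b),2,z).round(1))
a,b=(245,235),(498,235); F=lambda z:np.linalg.norm(onplane(d,g(*a),2,z)-onplane(d,g(*b),2,z))-28
z=brentq(F,50,300);print('levlip z',z,onplane(d,g(*a),2,z).round(1),onplane(d,g(*b),2,z).round(1))
```

```text
lipL [529.7  14.1 194. ]
lipR [539.6  41.9 194. ]
blL [544.1   9.3 194. ]
blR [553.8  36.4 194. ]
bkL [5.695e+02 2.000e-01 1.940e+02]
bkR [579.2  27.5 194. ]
w 29.44344423896351 28.815958602465898 -199.5994946406645
[534.66945421  28.01109425 194.        ] [548.94001062  22.85125812 194.        ] [574.36010518  13.84670148 194.        ] 15.174738525960093 26.96781874409937
dir -19.639945197299184
fl [ 507.4 -108.7  182. ]
fr [602.1 149.8 182. ]
sl [588.9 -82.2 182. ]
sr [646.2  74.2 182. ]
edgeL [517.9 -73.7 182. ]
edgeR [588.6 119.3 182. ]
bar z 193.31438981918225 [477.5  22.6 193.3] [494.3  69.7 193.3]
bar z 189.1650763102558 [472.5  24.2 189.2] [489.3  71.3 189.2]
levlip z 178.56173477904616 [494.4  28.  178.6] [503.8  54.4 178.6]
```

Run:
```python
from h import *
s=ctrl.sense(); R=Rn.from_quat(s['tcp_rot']);d=load('w1');print(ctrl.grip_depth)
for y in (0,-5,-10,-13,-19):
    print(y,proj(d,s['tcp_pos']+R.apply([[-11,y,-42.7],[-11,y,42.7],[11,y,42.7],[-11,y-22,42.7]])).round(0).tolist())
th=np.radians(-20);bx=np.array([np.cos(th),np.sin(th),0]);by=np.array([-np.sin(th),np.cos(th),0])
T=438*bx+209.4*by; print(T); plan([T[0],T[1],230])
```

```text
-18.700000000000003
0 [[216.0, 296.0], [451.0, 294.0], [446.0, 346.0], [472.0, 325.0]]
-5 [[213.0, 302.0], [455.0, 300.0], [450.0, 354.0], [477.0, 333.0]]
-10 [[210.0, 309.0], [460.0, 307.0], [454.0, 362.0], [483.0, 342.0]]
-13 [[208.0, 313.0], [462.0, 311.0], [456.0, 367.0], [487.0, 348.0]]
-19 [[203.0, 322.0], [468.0, 320.0], [462.0, 378.0], [495.0, 360.0]]
[483.20438592  46.96681202   0.        ]
tcp [541.8  27.8 275.2] slide m [-0.0616  0.0452 -0.001 ] twist [-0.32  1.15 -0.06] q [ 0.46  0.32 -0.75  1.7   0.23  1.21  0.89] F [1.9 5.6 1.1] op 85.3 t 1.8667
```

Run:
```python
from h import *
d=snap('wrist','w2'); s=ctrl.sense(); print(s['tcp_pos'],s['joint_vel'].round(3),s['wrist_force'])
s=ctrl.sense();R=Rn.from_quat(s['tcp_rot']);c=-np.array(d['R']).T@d['t'];print('cam in tool',R.inv().apply(c-s['tcp_pos']))
d=snap('wrist','w3'); s=ctrl.sense(); print(s['tcp_pos'],s['joint_vel'].round(3),s['wrist_force'])
c=-np.array(d['R']).T@d['t'];R=Rn.from_quat(s['tcp_rot']);print('cam in tool',R.inv().apply(c-s['tcp_pos']))
d=load('w1');c=-np.array(d['R']).T@d['t'];print(c)
```

```text
[540.6186602   25.40013745 275.07379881] [ 0.05  -0.034  0.067  0.037 -0.01   0.015 -0.034] [ 0.63919808 -0.04778614  0.35210028]
cam in tool [ -81.0447962  -141.69098826    2.31678604]
[539.85602781  22.41254885 274.82488776] [ 0.041 -0.024  0.049  0.023  0.003  0.006 -0.014] [-0.0616313  -0.38652805  0.9030383 ]
cam in tool [ -81.54953287 -141.86134905    2.70012516]
[463.75940639  48.39261973 416.78783492]
```

View pics/w3.png

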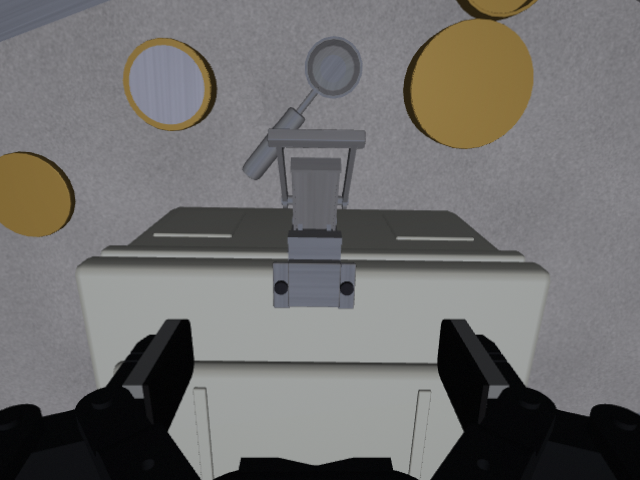

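```bash
python3 -c "
from h import *
plan([483.2,47,235])"
```

```text
tcp [539.9  22.4 274.8] slide m [-0.0615  0.04    0.004 ] twist [-0.12  0.35 -0.14] q [ 0.46  0.32 -0.74  1.71  0.23  1.21  0.89] F [-0.1 -0.4  0.9] op 85.8 t 1.9667
```

Emit:
{"op": "apply_moves", "data": {
  "slide": [
    [-0.02,0.013,0.002],
    [-0.04,0.026,0.003],
    [-0.0615,0.04,0.004],
    [-0.0615,0.04,0.004],
    [-0.0615,0.04,0.004],
    [-0.0615,0.04,0.004],
    [-0.0615,0.04,0.004],
    [-0.0615,0.04,0.004]
  ],
  "twist": [
    [0,0.3,0],
    [0,0.3,0],
    [0,0.3,0],
    [0,0.3,0],
    [0,0.3,0],
    [0,0.3,0],
    [0,0.3,0],
    [0,0.3,0]
  ],
  "jaw": [0,0,0,0,0,0,0,0],
  "newtons": 20
}}

```text
t: 2.63
tcp_pos: [484.1, 46.3, 235.5]
tcp_rot: [-0.695, 0.123, -0.123, 0.697]
wrist_force: [0.1, 0.1, -0.2]
opening: 85.4
```

Run:
```python
from h import *
plan([483.2,47,200]);d=snap('wrist','w4'); plan([483.2,47,200])
a=d['image'][:,:,::-1]
cv2.imwrite('pics/z5.png',cv2.resize(a[180:430,200:420],None,fx=2.4*1.2,fy=2.4,interpolation=cv2.INTER_CUBIC)) if 0 else cv2.imwrite('pics/z5.png',cv2.resize(a[190:420,170:460],None,fx=2.6,fy=2.6,interpolation=cv2.INTER_CUBIC))
```

```text
tcp [484.1  46.3 235.5] slide m [-0.001   0.0355  0.0002] twist [-0.15 -0.04 -0.08] q [ 0.46  0.26 -0.77  1.88  0.2   1.09  0.84] F [ 0.1  0.1 -0.2] op 85.4 t 2.6333
tcp [483.9  46.5 235.3] slide m [-0.0008  0.0353  0.0001] twist [-0.14 -0.01 -0.1 ] q [ 0.46  0.26 -0.77  1.88  0.2   1.09  0.84] F [ 0.3  0.8 -0.5] op 85.6 t 2.6833
```

View pics/z5.png

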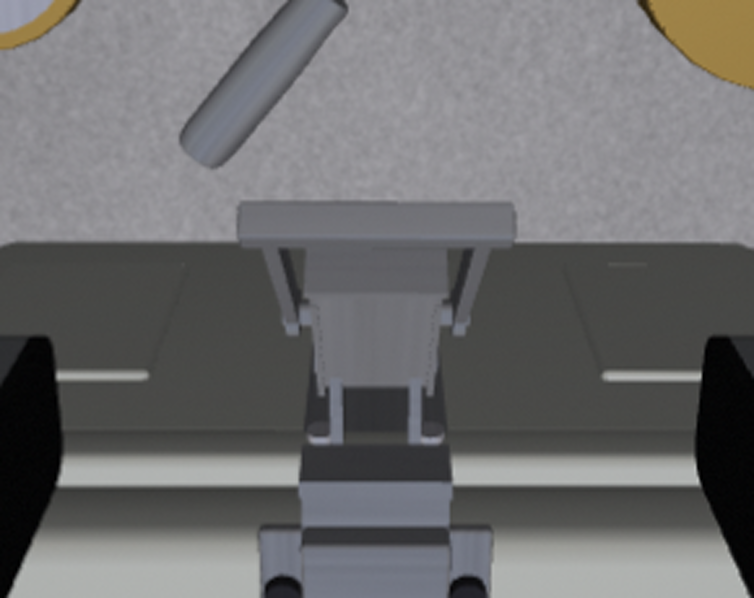

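Run:
```python
from h import *
d=load('w4'); s=ctrl.sense(); R=Rn.from_quat(s['tcp_rot']); P=s['tcp_pos']
c=-d['R'].T@d['t']; print('cam',R.inv().apply(c-P))
for y in (0,-5,-10,-13,-19):
    print(y,proj(d,P+R.apply([[-11,y,-42.7],[-11,y,42.7],[11,y,42.7]])).round(0).tolist())
th=np.radians(-20);bx=np.array([np.cos(th),np.sin(th),0]);by=np.array([-np.sin(th),np.cos(th),0])
g=lambda u,v:(170+u/2.6,190+v/2.6)
from scipy.optimize import brentq
def pr(n,a,b,L):
    F=lambda z:np.linalg.norm(onplane(d,g(*a),2,z)-onplane(d,g(*b),2,z))-L
    z=brentq(F,50,300);m=(onplane(d,g(*a),2,z)+onplane(d,g(*b),2,z))/2;print(n,'z',round(z,1),'s',round(m@bx,1),'w',round(m@by,1))
pr('barfar',(240,203),(513,203),50);pr('barnear',(237,240),(516,240),50)
for z in(185,188,191):
  for v in (203,243): p=onplane(d,g(376,v),2,z); print(z,v,p@bx,p@by)
for n,v in (('lipout',482),('block',545)):
    p=onplane(d,g(376,v),2,194);print(n,p@bx,p@by)
# lip width at 482: 300..452
pr('lip',(300,482),(452,482),30); pr('blk',(302,545),(450,545),30)
```

```text
cam [ -81.02880141 -141.7788816     0.35938483]
0 [[197.0, 295.0], [431.0, 295.0], [426.0, 348.0]]
-5 [[194.0, 302.0], [435.0, 302.0], [430.0, 355.0]]
-10 [[190.0, 308.0], [439.0, 308.0], [433.0, 363.0]]
-13 [[187.0, 313.0], [441.0, 313.0], [435.0, 368.0]]
-19 [[182.0, 322.0], [446.0, 322.0], [440.0, 379.0]]
barfar z 188.2 s 436.7 w 209.5
barnear z 194.3 s 441.3 w 209.5
185 203 438.01365248863 209.3917361389374
185 243 446.16016018891224 209.38287688055115
188 203 436.766108526819 209.38981331007636
188 243 444.7854867116676 209.38109230396546
191 203 435.51856456500803 209.38789048121527
191 243 443.41081323442285 209.3793077273797
lipout 492.7070612677047 209.32256887384145
block 507.41410864939945 209.3066620997177
lip z 190.8 s 495.1 w 209.3
blk z 189.7 s 510.9 w 209.3
```

Emit:
{"op": "apply_moves", "data": {
  "slide": [
    [-0.003,0.02,0],
    [-0.003,0.04,0],
    [-0.003,0.055,0],
    [-0.003,0.063,0],
    [-0.003,0.063,0],
    [-0.003,0.063,0],
    [-0.003,0.063,0]
  ],
  "twist": [
    [0,0,0],
    [0,0,0],
    [0,0,0],
    [0,0,0],
    [0,0,0],
    [0,0,0],
    [0,0,0]
  ],
  "jaw": [0,0,0,0,30,60,70],
  "newtons": 20
}}

```text
t: 3.27
tcp_pos: [481.8, 47.9, 173.2]
tcp_rot: [-0.695, 0.123, -0.123, 0.698]
wrist_force: [0.4, 0.4, -0.2]
opening: 61.9
```

Run:
```python
from h import *
plan([481.3,47.7,172]);d=snap('wrist','w5');snap('side','s5'); plan([481.3,47.7,172])
```

```text
tcp [481.8  47.9 173.2] slide m [-0.0004  0.0012 -0.0004] twist [-0.19 -0.02 -0.04] q [ 0.42  0.33 -0.75  1.96  0.27  0.95  0.77] F [ 0.4  0.4 -0.2] op 61.9 t 3.2667
tcp [481.8  47.8 173.2] slide m [-0.0004  0.0012 -0.0003] twist [-0.18 -0.03 -0.02] q [ 0.43  0.33 -0.75  1.96  0.27  0.95  0.77] F [ 0.  -0.1 -0.1] op 61.7 t 3.3667
```

View pics/w5.png

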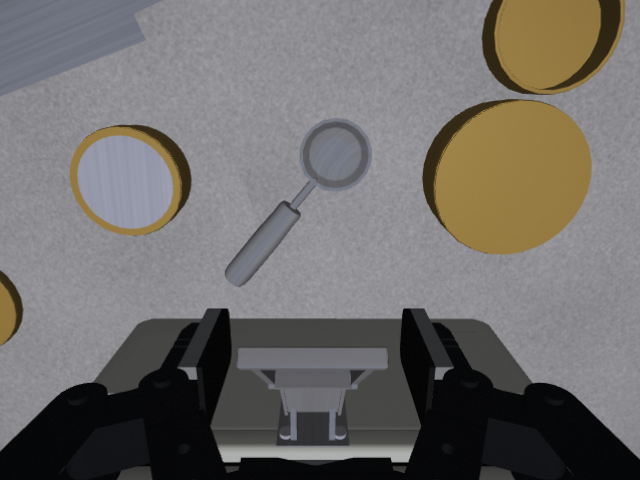

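Run:
```python
from h import *
d=load('w5'); s=ctrl.sense(); R=Rn.from_quat(s['tcp_rot']); P=s['tcp_pos']
for y in (-8,-12,-16,-20):
    print(y,[proj(d,P+R.apply([[x,y,25],[x,y,-25]])).round(0).tolist() for x in (-11,-4,0,4,8,11)])
```

```text
-8 [[[386.0, 306.0], [242.0, 306.0]], [[385.0, 324.0], [243.0, 324.0]], [[384.0, 334.0], [243.0, 334.0]], [[383.0, 344.0], [244.0, 344.0]], [[383.0, 354.0], [244.0, 354.0]], [[382.0, 361.0], [245.0, 361.0]]]
-12 [[[387.0, 312.0], [240.0, 312.0]], [[386.0, 330.0], [241.0, 330.0]], [[386.0, 340.0], [241.0, 340.0]], [[385.0, 350.0], [242.0, 350.0]], [[385.0, 360.0], [243.0, 360.0]], [[384.0, 367.0], [243.0, 367.0]]]
-16 [[[389.0, 318.0], [238.0, 318.0]], [[388.0, 337.0], [239.0, 336.0]], [[388.0, 347.0], [240.0, 347.0]], [[387.0, 357.0], [240.0, 357.0]], [[386.0, 367.0], [241.0, 367.0]], [[386.0, 375.0], [241.0, 374.0]]]
-20 [[[391.0, 324.0], [236.0, 324.0]], [[390.0, 343.0], [237.0, 343.0]], [[390.0, 354.0], [238.0, 354.0]], [[389.0, 364.0], [238.0, 364.0]], [[388.0, 374.0], [239.0, 374.0]], [[388.0, 382.0], [239.0, 382.0]]]
```

Bar sits at tool x≈+4, y≈−16 as planned (rows 347–368, ends at 238/387). Close on it.

Emit:
{"op": "apply_moves", "data": {
  "slide": [
    [0,0,0],
    [0,0,0],
    [0,0,0],
    [0,0,0],
    [0,0,0],
    [0,0,0]
  ],
  "twist": [
    [0,0,0],
    [0,0,0],
    [0,0,0],
    [0,0,0],
    [0,0,0],
    [0,0,0]
  ],
  "jaw": [90,100,110,120,130,140],
  "newtons": 25
}}

```text
t: 3.87
tcp_pos: [481.4, 47.5, 173.2]
tcp_rot: [-0.695, 0.123, -0.123, 0.697]
wrist_force: [-2.9, -2.9, 2.9]
opening: 48.7
```

Run:
```python
from h import *
d=snap('wrist','w6'); plan([481.3,47.7,172])
a=d['image'][:,:,::-1]
cv2.imwrite('pics/z6.png',cv2.resize(a[280:480,190:450],None,fx=3,fy=3,interpolation=cv2.INTER_CUBIC))
```

```text
tcp [481.4  47.5 173.2] slide m [-0.0002  0.0012  0.0001] twist [-0.13 -0.04 -0.04] q [ 0.43  0.33 -0.75  1.96  0.27  0.95  0.77] F [-2.3 -2.5  2.5] op 48.9 t 3.9167
```

View pics/z6.png

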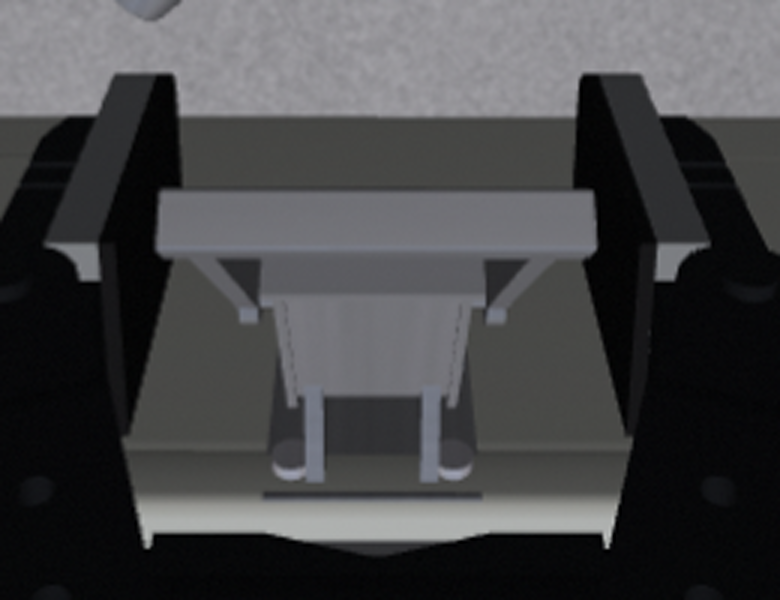

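Emit:
{"op": "apply_moves", "data": {
  "slide": [
    [0.005,-0.001,0],
    [0.01,-0.003,0],
    [0.015,-0.006,0],
    [0.02,-0.01,0],
    [0.025,-0.013,0],
    [0.03,-0.0155,0],
    [0.035,-0.017,0],
    [0.04,-0.018,0],
    [0.04,-0.018,0],
    [0.04,-0.018,0]
  ],
  "twist": [
    [0,0,0],
    [0,0,0],
    [0,0,0],
    [0,0,0],
    [0,0,0],
    [0,0,0],
    [0,0,0],
    [0,0,0],
    [0,0,0],
    [0,0,0]
  ],
  "jaw": [140,140,140,140,140,140,140,140,140,140],
  "newtons": 25
}}

```text
t: 4.75
tcp_pos: [519.2, 33.6, 191.2]
tcp_rot: [-0.695, 0.123, -0.123, 0.697]
wrist_force: [-3.2, -3.5, 0.2]
opening: 48.9
```

Run:
```python
from h import *
d=snap('wrist','w7'); plan([481.3,47.7,172]);snap('side','s7')
a=d['image'][:,:,::-1]
cv2.imwrite('pics/z7.png',cv2.resize(a[280:480,190:450],None,fx=3,fy=3,interpolation=cv2.INTER_CUBIC))
```

```text
tcp [519.   33.6 191.2] slide m [-0.0402  0.0192  0.0003] twist [-0.12 -0.04 -0.04] q [ 0.43  0.37 -0.73  1.86  0.28  1.02  0.8 ] F [-2.8 -3.2  0.6] op 48.9 t 4.8
```

View pics/z7.png

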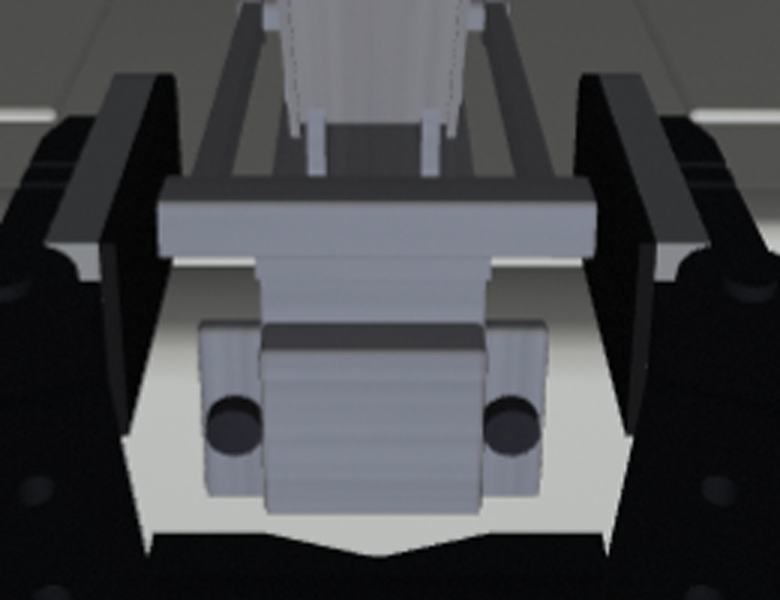

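Run:
```python
from h import *
from scipy.optimize import brentq
d=load('w7'); s=ctrl.sense(); 
th=np.radians(-20);bx=np.array([np.cos(th),np.sin(th),0]);by=np.array([-np.sin(th),np.cos(th),0])
print('tcp s,w',s['tcp_pos']@bx,s['tcp_pos']@by)
g=lambda u,v:(190+u/3,280+v/3)
def pr(n,a,b,L):
    F=lambda z:np.linalg.norm(onplane(d,g(*a),2,z)-onplane(d,g(*b),2,z))-L
    z=brentq(F,50,300);m=(onplane(d,g(*a),2,z)+onplane(d,g(*b),2,z))/2;print(n,'z',round(z,1),'s',round(m@bx,1),'w',round(m@by,1))
pr('barout',(160,203),(596,203),50);pr('barin',(158,257),(597,257),50)
pr('blkfront',(262,350),(486,350),30);pr('blkback',(265,513),(482,513),30)
for v in (203,257):
  for z in (208,210.5,213): print('bar',v,z,onplane(d,g(377,v),2,z)@bx)
for v,z in ((350,194),(325,188),(513,194),(350,192),(513,192)): print('blk',v,z,onplane(d,g(375,v),2,z)@bx)
# foot front top edge, lid
```

```text
tcp s,w 476.07036186239156 209.1351842531427
barout z 205.0 s 478.2 w 209.8
barin z 207.8 s 483.5 w 209.7
blkfront z 189.7 s 510.8 w 209.3
blkback z 192.0 s 536.0 w 209.2
bar 203 208 476.2820180571754
bar 203 210.5 474.6620778093622
bar 203 213 473.0421375615489
bar 257 208 483.35848716205794
bar 257 210.5 481.59694358130645
bar 257 213 479.835400000555
blk 350 194 507.3520594200487
blk 325 188 508.1503577069141
blk 513 194 534.0322143302786
blk 350 192 508.96468373544
blk 513 192 536.0289061400443
```

Emit:
{"op": "apply_moves", "data": {
  "slide": [
    [0.005,0,0],
    [0.01,0,0],
    [0.015,0,0],
    [0.02,0,0],
    [0.0235,0,0],
    [0.0235,0.002,0],
    [0.0235,0.004,0],
    [0.0235,0.005,0],
    [0.0235,0.005,0],
    [0.0235,0.005,0]
  ],
  "twist": [
    [0,0,0],
    [0,0,0],
    [0,0,0],
    [0,0,0],
    [0,0,0],
    [0,0,0],
    [0,0,0],
    [0,0,0],
    [0,0,0],
    [0,0,0]
  ],
  "jaw": [140,140,140,140,140,140,140,140,140,140],
  "newtons": 25
}}

```text
t: 5.68
tcp_pos: [540.7, 25.6, 186.1]
tcp_rot: [-0.696, 0.123, -0.123, 0.697]
wrist_force: [-1.9, -2.9, -0.1]
opening: 48.9
```

Run:
```python
from h import *
d=snap('wrist','w8'); plan([481.3,47.7,172])
a=d['image'][:,:,::-1]
cv2.imwrite('pics/z8.png',cv2.resize(a[280:480,190:450],None,fx=3,fy=3,interpolation=cv2.INTER_CUBIC))
```

```text
tcp [540.6  25.6 186.1] slide m [-0.0633  0.0141  0.0004] twist [-0.1  -0.03 -0.06] q [ 0.42  0.41 -0.71  1.82  0.3   1.03  0.81] F [-2.4 -2.6 -1.2] op 49.0 t 5.7333
```

View pics/z8.png

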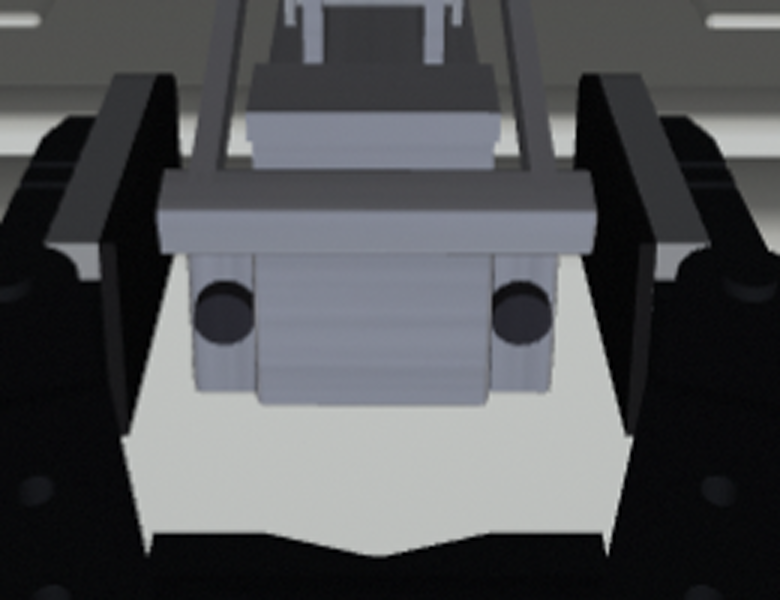

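Run:
```python
from h import *
from scipy.optimize import least_squares
d=load('w8'); s=ctrl.sense(); 
th=np.radians(-20);bx=np.array([np.cos(th),np.sin(th),0]);by=np.array([-np.sin(th),np.cos(th),0])
ts=s['tcp_pos']@bx;print('tcp s,z',ts,s['tcp_pos'][2])
row=lambda S,Z:proj(d,S*bx+209.3*by+np.array([0,0,Z]))[0,1]
obs=[280+v/3 for v in (168,210,252)]
def pts(p):
    S,Z,a=p;c,q=np.cos(a),np.sin(a)
    return [(S+c*x+q*z,Z-q*x+c*z) for x,z in ((-3.5,-3.5),(-3.5,3.5),(3.5,3.5))]
for a in (0,.1,.2,.3):
    r=least_squares(lambda p:[row(*u)-o for u,o in zip(pts((p[0],p[1],a)),obs)],[ts+4,202]);print(a,r.x,r.fun)
for v,z in ((112,194),(140,194),(404,194),(65,186)): print(v,z,onplane(d,(315,280+v/3),2,z)@bx)
for dz in (-3,3):
  print(dz,[(v,onplane(d,(315,280+v/3),2,194+dz)@bx) for v in (112,404)])
```

```text
tcp s,z 499.26491447225663 186.0714722306782
0 [507.32901655 192.29626532] [ 1.31731985 -2.05733304  0.80654758]
0.1 [507.34676812 191.97560972] [ 0.64192054 -1.10024856  0.49321338]
0.2 [507.18200969 191.93162301] [ 0.07009599 -0.13288292  0.06696997]
0.3 [506.83614804 192.16461181] [-0.39587856  0.83952067 -0.47021611]
112 194 492.61348578993
140 194 496.32239299266695
404 194 534.2990902215757
65 186 490.5959176921422
-3 [(112, np.float64(494.28110249846844)), (404, np.float64(536.901158313404))]
3 [(112, np.float64(490.9458690813915)), (404, np.float64(531.6970221297476))]
```

Run:
```python
from h import *
from scipy.optimize import least_squares
d=load('w8')
th=np.radians(-20);bx=np.array([np.cos(th),np.sin(th),0]);by=np.array([-np.sin(th),np.cos(th),0])
row=lambda S,Z:proj(d,S*bx+209.3*by+np.array([0,0,Z]))[0,1]
obs=[280+v/3 for v in (168,210,252)]
def pts(p):
    S,Z,a=p;c,q=np.cos(a),np.sin(a)
    return [(S+c*x+q*z,Z-q*x+c*z) for x,z in ((-3.5,-3.5),(-3.5,3.5),(3.5,3.5))]
for Z in (197,199,201,203):
    r=least_squares(lambda p:[row(*u)-o for u,o in zip(pts((p[0],Z,p[1])),obs)],[500,.2]);
    S=r.x[0]; w=[(proj(d,(S-3.5)*bx+(209.5+k)*by+np.array([0,0,Z+3.5]))[0,0]) for k in (-25,25)]
    print(Z,r.x.round(2),r.fun.round(2),'barpx',w, )
w=[(proj(d,492.6*bx+(209.3+k)*by+np.array([0,0,194]))[0,0]) for k in (-15,15)];print('lip px',w,'obs',190+246/3,190+499/3)
w=[(proj(d,534.3*bx+(209.3+k)*by+np.array([0,0,194]))[0,0]) for k in (-15,15)];print('blk px',w,'obs',190+260/3,190+488/3)
print('bar obs',190+159/3,190+597/3)
```

```text
197 [5.0383e+02 2.1000e-01] [-0.54  0.01  0.54] barpx [np.float64(242.2827795010263), np.float64(388.4595380686801)]
199 [5.0252e+02 2.2000e-01] [-0.77  0.01  0.76] barpx [np.float64(241.12260147717495), np.float64(389.63990908301025)]
201 [5.0121e+02 2.2000e-01] [-1.01  0.02  0.99] barpx [np.float64(239.9246287020241), np.float64(390.858710518461)]
203 [4.999e+02 2.200e-01] [-1.25  0.03  1.23] barpx [np.float64(238.68698122092013), np.float64(392.1178528116954)]
lip px [np.float64(272.01603106605137), np.float64(357.5197245575745)] obs 272.0 356.33333333333337
blk px [np.float64(275.50969190140006), np.float64(354.20989321938066)] obs 276.6666666666667 352.66666666666663
bar obs 243.0 389.0
```

Emit:
{"op": "apply_moves", "data": {
  "slide": [
    [-0.0005,0.001,0],
    [-0.0005,0.002,0],
    [-0.0005,0.003,0],
    [-0.0005,0.003,0]
  ],
  "twist": [
    [0,0,0],
    [0,0,0],
    [0,0,0],
    [0,0,0]
  ],
  "jaw": [140,140,140,140]
}}

```text
t: 6.07
tcp_pos: [540.1, 25.8, 183.0]
tcp_rot: [-0.696, 0.123, -0.123, 0.697]
wrist_force: [-2.8, -3.7, 1.7]
opening: 48.5
```

```bash
python3 -c "
from h import *
plan([540,25.6,186])"
```

```text
tcp [540.1  25.8 183. ] slide m [-0.0001 -0.003  -0.0003] twist [-0.1  -0.03 -0.06] q [ 0.42  0.41 -0.71  1.82  0.31  1.02  0.81] F [-2.8 -3.7  1.7] op 48.5 t 6.0667
```

Emit:
{"op": "apply_moves", "data": {
  "slide": [
    [0,0.001,0],
    [0,0.002,0],
    [0,0.002,0]
  ],
  "twist": [
    [0,0,0],
    [0,0,0],
    [0,0,0]
  ],
  "jaw": [140,140,140]
}}

```text
t: 6.32
tcp_pos: [540.1, 25.8, 180.8]
tcp_rot: [-0.696, 0.123, -0.123, 0.697]
wrist_force: [-1.9, -4.2, 0.1]
opening: 48.6
```

Run:
```python
from h import *
d=snap('wrist','w9'); plan([540,25.6,186])
a=d['image'][:,:,::-1]
cv2.imwrite('pics/z9.png',cv2.resize(a[280:480,190:450],None,fx=3,fy=3,interpolation=cv2.INTER_CUBIC))
```

```text
tcp [540.1  25.9 180.8] slide m [-0.0001 -0.0052 -0.0003] twist [-0.11 -0.03 -0.07] q [ 0.42  0.41 -0.71  1.82  0.31  1.02  0.81] F [-2.  -3.4  1.3] op 48.9 t 6.3667
```

View pics/z9.png

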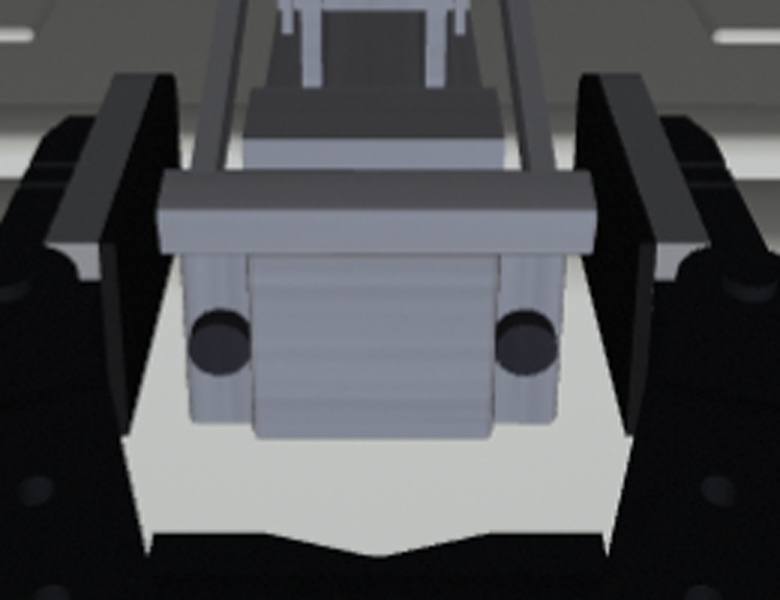

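Emit:
{"op": "apply_moves", "data": {
  "slide": [
    [0,0.001,0],
    [0,0.002,0],
    [0,0.002,0]
  ],
  "twist": [
    [0,0,0],
    [0,0,0],
    [0,0,0]
  ],
  "jaw": [140,140,140]
}}

```text
t: 6.62
tcp_pos: [540.3, 25.8, 178.7]
tcp_rot: [-0.696, 0.123, -0.123, 0.697]
wrist_force: [-0.8, -4.1, -0.5]
opening: 48.4
```

Run:
```python
from h import *
d=snap('wrist','w10'); plan([540,25.6,186])
a=d['image'][:,:,::-1]
cv2.imwrite('pics/z10.png',cv2.resize(a[280:480,190:450],None,fx=3,fy=3,interpolation=cv2.INTER_CUBIC))
```

```text
tcp [540.3  25.7 178.7] slide m [-0.0002 -0.0073 -0.0002] twist [-0.11 -0.04 -0.06] q [ 0.42  0.41 -0.71  1.83  0.31  1.02  0.8 ] F [-0.1 -3.7 -0.2] op 49.0 t 6.6667
```

View pics/z10.png

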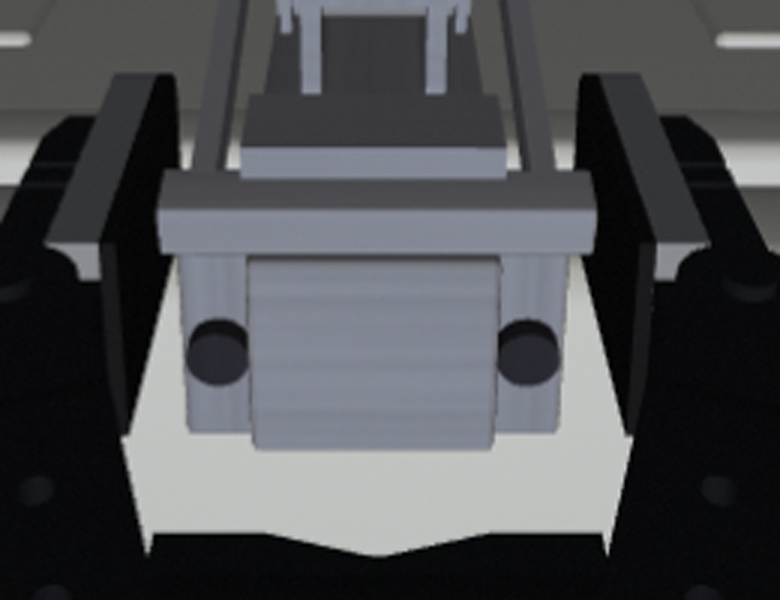

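The lip now covers the bar's lower edge (row 178 vs 170 at the sides), so the bar is behind it. Keep lowering to feel the floor.

Emit:
{"op": "apply_moves", "data": {
  "slide": [
    [0,0.001,0],
    [0,0.002,0],
    [0,0.002,0]
  ],
  "twist": [
    [0,0,0],
    [0,0,0],
    [0,0,0]
  ],
  "jaw": [140,140,140]
}}

```text
t: 6.92
tcp_pos: [540.2, 25.8, 176.5]
tcp_rot: [-0.696, 0.123, -0.123, 0.697]
wrist_force: [-1.3, -3.7, 0.4]
opening: 48.5
```

```bash
python3 -c "
from h import *
plan([540,25.6,186])"
```

```text
tcp [540.2  25.8 176.5] slide m [-0.0001 -0.0095 -0.0002] twist [-0.11 -0.04 -0.07] q [ 0.42  0.42 -0.71  1.83  0.31  1.01  0.8 ] F [-1.3 -3.7  0.4] op 48.5 t 6.9167
```

Emit:
{"op": "apply_moves", "data": {
  "slide": [
    [0,0.0007,0],
    [0,0.0015,0],
    [0,0.0015,0]
  ],
  "twist": [
    [0,0,0],
    [0,0,0],
    [0,0,0]
  ],
  "jaw": [140,140,140]
}}

```text
t: 7.17
tcp_pos: [540.2, 25.8, 175.3]
tcp_rot: [-0.696, 0.123, -0.123, 0.697]
wrist_force: [-3.6, -4.9, 5.9]
opening: 48.5
```

Run:
```python
from h import *
d=snap('wrist','w11'); plan([540,25.6,186])
a=d['image'][:,:,::-1]
cv2.imwrite('pics/z11.png',cv2.resize(a[280:480,190:450],None,fx=3,fy=3,interpolation=cv2.INTER_CUBIC))
```

```text
tcp [540.1  25.9 175.4] slide m [-0.0001 -0.0106 -0.0003] twist [-0.1  -0.03 -0.06] q [ 0.41  0.42 -0.71  1.83  0.31  1.01  0.8 ] F [-4.2 -4.4  5.4] op 48.4 t 7.2167
```

View pics/z11.png

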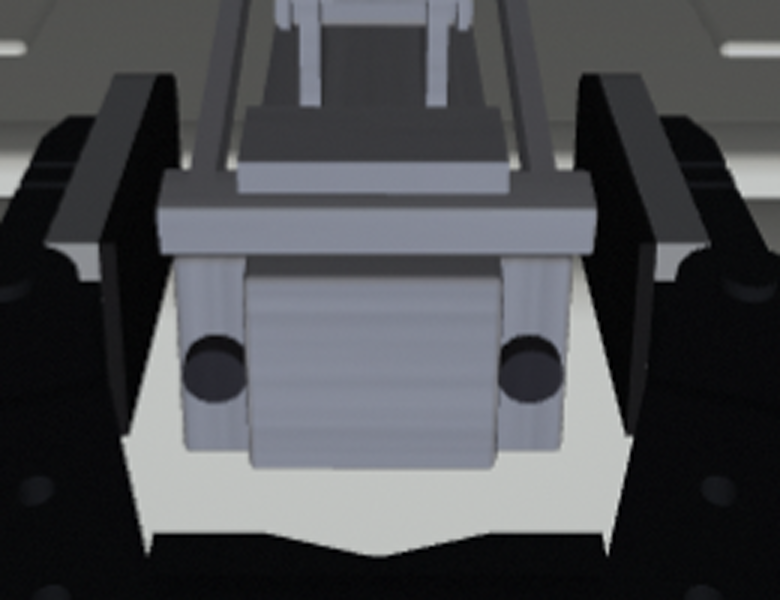

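Floor felt: 6 N up at TCP z 175.3, and the block's front wall shows behind the bar. Hold, then release.

Emit:
{"op": "apply_moves", "data": {
  "slide": [
    [0,0,0],
    [0,0,0],
    [0,0,0],
    [0,0,0],
    [0,0,0],
    [0,0,0],
    [0,0,0],
    [0,0,0],
    [0,0,0]
  ],
  "twist": [
    [0,0,0],
    [0,0,0],
    [0,0,0],
    [0,0,0],
    [0,0,0],
    [0,0,0],
    [0,0,0],
    [0,0,0],
    [0,0,0]
  ],
  "jaw": [140,140,140,120,100,80,60,40,40]
}}

```text
t: 7.97
tcp_pos: [540.3, 26.4, 175.3]
tcp_rot: [-0.695, 0.123, -0.123, 0.697]
wrist_force: [-0.2, 0.1, 1.1]
opening: 72.1
```

Run:
```python
from h import *
d=snap('wrist','w12'); plan([540,25.6,186])
a=d['image'][:,:,::-1]
cv2.imwrite('pics/z12.png',cv2.resize(a[280:480,190:450],None,fx=3,fy=3,interpolation=cv2.INTER_CUBIC))
b=snap('side','s12')['image'][:,:,::-1]
cv2.imwrite('pics/z12s.png',cv2.resize(b[170:320,220:400],None,fx=4,fy=4,interpolation=cv2.INTER_CUBIC))
```

```text
tcp [540.2  26.2 175.3] slide m [-0.     -0.0107 -0.0007] twist [-0.13 -0.01 -0.06] q [ 0.41  0.42 -0.71  1.83  0.31  1.01  0.8 ] F [ 0.8 -0.9  0.2] op 71.7 t 8.0167
```

View pics/z12.png

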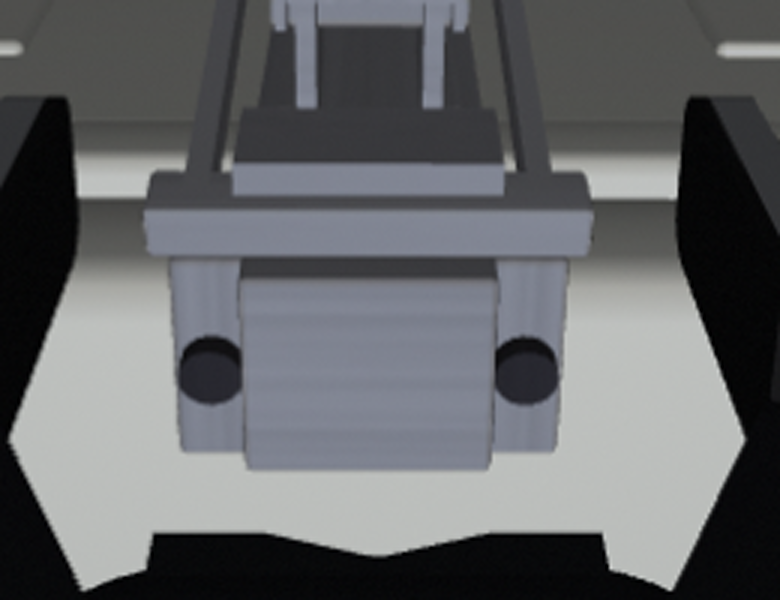

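View pics/z12s.png

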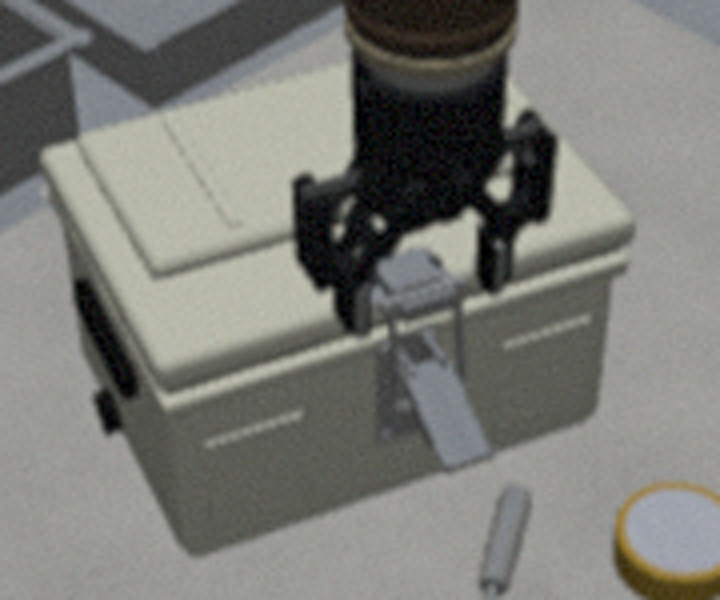

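Bail is seated (lip in front at rows 162–193, block wall behind at 258–278), lever now hangs out and down at side-zoom (440,420). Retreat, tilt and close.

Emit:
{"op": "apply_moves", "data": {
  "slide": [
    [0,-0.02,0],
    [0,-0.045,0],
    [-0.02,-0.055,0],
    [-0.045,-0.055,0],
    [-0.07,-0.055,0],
    [-0.09,-0.05,0],
    [-0.105,-0.045,0],
    [-0.11,-0.04,0],
    [-0.11,-0.04,0],
    [-0.11,-0.04,0]
  ],
  "twist": [
    [0,0,0],
    [0,0,0],
    [0,0,-5],
    [0,0,-11],
    [0,0,-17],
    [0,0,-23],
    [0,0,-29],
    [0,0,-35],
    [0,0,-40],
    [0,0,-40]
  ],
  "jaw": [40,40,40,80,120,160,200,255,255,255]
}}

```text
t: 8.9
tcp_pos: [436.6, 62.3, 215.8]
tcp_rot: [0.699, 0.115, 0.348, -0.614]
wrist_force: [0.3, -0.1, -0.1]
opening: -0.0
```

Run:
```python
from h import *
plan([437,55,200],tilt=40)
d=snap('wrist','w13')
b=snap('side','s13')['image'][:,:,::-1]
cv2.imwrite('pics/z13s.png',cv2.resize(b[170:320,220:400],None,fx=4,fy=4,interpolation=cv2.INTER_CUBIC))
```

```text
tcp [436.6  62.3 215.8] slide m [-0.0077  0.0142 -0.0066] twist [ 0.26 -0.03 -1.13] q [ 0.33 -0.06 -0.97  2.42  1.02  0.61 -0.24] F [ 0.3 -0.1 -0.1] op -0.0 t 8.9
```

View pics/w13.png

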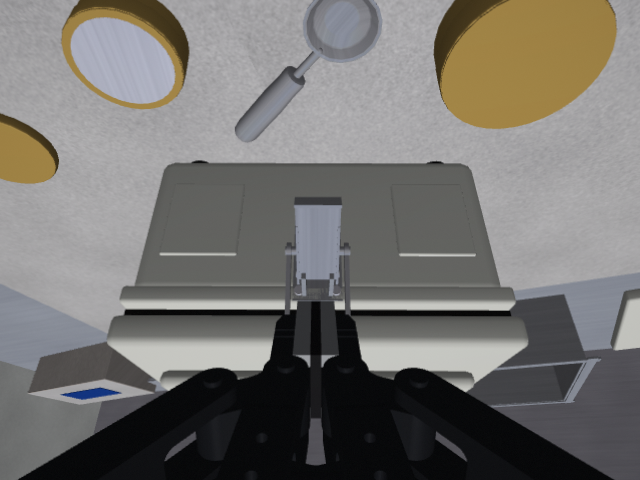

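View pics/s13.png

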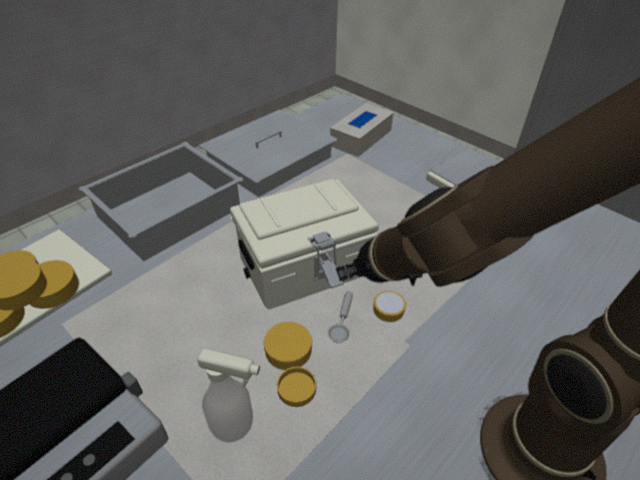

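Run:
```python
from h import *
d=load('w13');a=cv2.imread('pics/w13.png');cv2.imwrite('pics/z13.png',cv2.resize(a[180:340,250:390],None,fx=4,fy=4,interpolation=cv2.INTER_CUBIC))
s=ctrl.sense();c=-d['R'].T@d['t'];R=Rn.from_quat(s['tcp_rot']);print(s['tcp_pos'],'cam in tool',R.inv().apply(c-s['tcp_pos']))
```

```text
[435.58576713  62.12945636 214.57453669] cam in tool [ -80.8872855  -141.8383342     0.94223746]
```

View pics/z13.png

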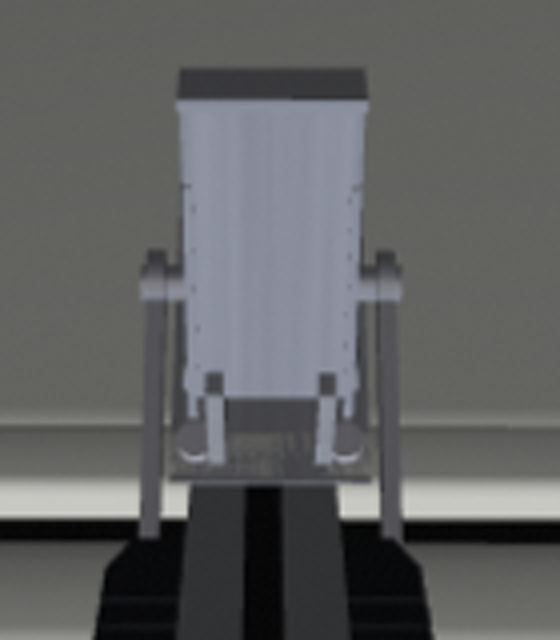

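Run:
```python
from h import *
from scipy.optimize import least_squares
d=load('w13')
th=np.radians(-20);bx=np.array([np.cos(th),np.sin(th),0]);by=np.array([-np.sin(th),np.cos(th),0])
def P(sp,t,along,nrm,w=0):
    out=along*np.sin(t)+nrm*np.cos(t); z=136-along*np.cos(t)+nrm*np.sin(t); return (sp-out)*bx+(209.3+w)*by+np.array([0,0,z])
def res(p):
    sp,t=p; f=t-.279
    return [proj(d,P(sp,t,62,15.5))[0,1]-(180+100/4), proj(d,(sp-16*np.sin(f))*bx+209.3*by+np.array([0,0,136-16*np.cos(f)]))[0,1]-(180+281/4)]
for g in (.8,1.2,1.5):
    r=least_squares(res,[502,g]);print(r.x,r.fun)
sp,t=r.x
print([proj(d,P(sp,t,62,15.5,w))[0].round(1) for w in (-14,14)], 'obs 294 342; 205')
# closed form check: with sp fixed
for sp in (499,502,505):
    q=least_squares(lambda p:res((sp,p[0])),[1.2]);print(sp,q.x,q.fun)
    # consistency: bail length 67.2 from bar (groove s=sp?) 
    f=q.x[0]-.279; pin=(sp-16*np.sin(f),136-16*np.cos(f)); print('bail len to groove 502,191.5',np.hypot(502-pin[0],191.5-pin[1]))
```

```text
[498.14221099   1.16365927] [ 2.84217094e-14 -2.84217094e-14]
[498.14221099   1.16365927] [2.27373675e-13 1.13686838e-13]
[498.14221099   1.16365927] [2.07478479e-12 8.52651283e-13]
[array([293.5, 205. ]), array([342., 205.])] obs 294 342; 205
499 [1.1512086] [-0.05650615  0.54960554]
bail len to groove 502,191.5 67.53497771486467
502 [1.10646089] [-0.23708575  2.46372787]
bail len to groove 502,191.5 67.3658159460279
505 [1.05962467] [-0.38581224  4.36856414]
bail len to groove 502,191.5 67.37577105518001
```

```bash
cat >> h.py <<'E'
def lev(t,du=None,dl=None,gap=0,sp=499.5,w=209.4,half=11):
    s=ctrl.sense();R=Rn.from_quat(s['tcp_rot']);M=R.as_matrix()
    th=np.radians(-20);bx=np.array([np.cos(th),np.sin(th),0]);by=np.array([-np.sin(th),np.cos(th),0]);ez=np.array([0,0,1.])
    a=du if du is not None else dl; n=7.5+gap
    c=(sp-a*np.sin(t)-n*np.cos(t))*bx+w*by+(136-a*np.cos(t)+n*np.sin(t))*ez
    T=c+(-half if du is not None else half)*M[:,0]
    return T,M.T@(T-s['tcp_pos'])/1000
SEQ=[(1.15,None,52),(1.05,None,52),(.95,None,52),(.873,30,None),(.8,31,None),(.7,33,None),(.6,35,None),(.5,37,None),(.42,39.5,None),(.35,42,None),(.28,43.5,None),(.2,45,None),(.15,45,None),(.1,45,None),(.05,45,None),(0,45,None)]
def seq(gap=0):
    s=ctrl.sense();print('tcp',s['tcp_pos'].round(1),'F',s['wrist_force'].round(1),'t',s['t'],'q',s['joint_positions'].round(2))
    for t,du,dl in SEQ:
        T,sl=lev(t,du,dl,gap);print(t,T.round(1),sl.round(4))
E
python3 - <<'E'
from h import *
plan([437,55,200],tilt=40)
T,sl=lev(1.15,None,52,25);print(T,sl)
seq()
E
```

```text
tcp [435.6  62.1 214.6] slide m [-0.0062  0.0138 -0.0061] twist [ 0.32  0.08 -1.34] q [ 0.33 -0.06 -0.97  2.42  1.01  0.61 -0.24] F [ 0.6 -1.2  0.1] op -0.3 t 9.0
[491.99557007  43.78290062 151.29513242] [0.00676438 0.08643356 0.00253546]
tcp [435.6  62.1 214.6] F [ 0.6 -1.2  0.1] t 9.0 q [ 0.33 -0.06 -0.97  2.42  1.01  0.61 -0.24]
1.15 [501.6  40.3 128.5] [0.0005 0.1106 0.0027]
1.05 [503.2  39.7 123.5] [-0.0013  0.1156  0.0027]
0.95 [505.2  39.  118.7] [-0.0026  0.1207  0.0027]
0.873 [506.8  38.4 115.6] [-0.0032  0.1241  0.0027]
0.8 [507.1  38.2 112.9] [-0.0046  0.1265  0.0027]
0.7 [507.6  38.1 108.7] [-0.0069  0.13    0.0028]
0.6 [508.5  37.7 104.5] [-0.0087  0.134   0.0028]
0.5 [510.1  37.2 100.3] [-0.0101  0.1383  0.0028]
0.42 [511.3  36.7  96.1] [-0.0116  0.1424  0.0028]
0.35 [512.8  36.2  92.2] [-0.0129  0.1464  0.0029]
0.28 [514.8  35.4  89.4] [-0.0129  0.15    0.0029]
0.2 [517.6  34.4  86.5] [-0.0124  0.1541  0.0029]
0.15 [519.6  33.7  85.8] [-0.0112  0.156   0.0029]
0.1 [521.7  32.9  85.1] [-0.0099  0.1579  0.0029]
0.05 [523.8  32.2  84.6] [-0.0085  0.1597  0.0029]
0 [525.9  31.4  84.1] [-0.007   0.1614  0.003 ]
```

Emit:
{"op": "apply_moves", "data": {
  "slide": [
    [0.002,0.02,0.001],
    [0.004,0.045,0.002],
    [0.006,0.07,0.003],
    [0.007,0.086,0.003],
    [0.005,0.095,0.003],
    [0.004,0.1,0.003],
    [0.003,0.104,0.003],
    [0.003,0.104,0.003],
    [0.003,0.104,0.003],
    [0.003,0.104,0.003]
  ],
  "twist": [
    [0,0,0],
    [0,0,0],
    [0,0,0],
    [0,0,0],
    [0,0,0],
    [0,0,0],
    [0,0,0],
    [0,0,0],
    [0,0,0],
    [0,0,0]
  ],
  "jaw": [255,255,255,255,255,255,255,255,255,255]
}}

```text
t: 9.83
tcp_pos: [499.7, 41.4, 135.9]
tcp_rot: [0.7, 0.114, 0.346, -0.614]
wrist_force: [-0.5, 0.4, -1.0]
opening: 0.1
```

Run:
```python
from h import *
d=snap('wrist','w14')
b=snap('side','s14')['image'][:,:,::-1]
cv2.imwrite('pics/z14s.png',cv2.resize(b[170:320,220:400],None,fx=4,fy=4,interpolation=cv2.INTER_CUBIC))
seq()
```

```text
tcp [499.8  41.4 136. ] F [-0.4  0.5  0.9] t 9.9333 q [ 0.28  0.31 -0.91  2.42  1.55  0.75 -0.67]
1.15 [501.6  40.3 128.5] [-0.0031  0.0071 -0.0004]
1.05 [503.2  39.7 123.5] [-0.0049  0.0121 -0.0004]
0.95 [505.2  39.  118.7] [-0.0062  0.0172 -0.0003]
0.873 [506.8  38.4 115.6] [-0.0068  0.0207 -0.0003]
0.8 [507.1  38.2 112.9] [-0.0082  0.023  -0.0003]
0.7 [507.6  38.1 108.7] [-0.0105  0.0266 -0.0003]
0.6 [508.5  37.7 104.5] [-0.0123  0.0305 -0.0003]
0.5 [510.1  37.2 100.2] [-0.0137  0.0348 -0.0002]
0.42 [511.4  36.7  96.1] [-0.0152  0.0389 -0.0002]
0.35 [512.8  36.2  92.2] [-0.0165  0.0429 -0.0002]
0.28 [514.9  35.4  89.4] [-0.0165  0.0465 -0.0002]
0.2 [517.6  34.4  86.5] [-0.016   0.0506 -0.0002]
0.15 [519.6  33.7  85.7] [-0.0148  0.0525 -0.0001]
0.1 [521.7  32.9  85.1] [-0.0135  0.0544 -0.0001]
0.05 [523.8  32.2  84.5] [-0.0122  0.0562 -0.0001]
0 [525.9  31.4  84.1] [-0.0107  0.0579 -0.0001]
```

View pics/w14.png

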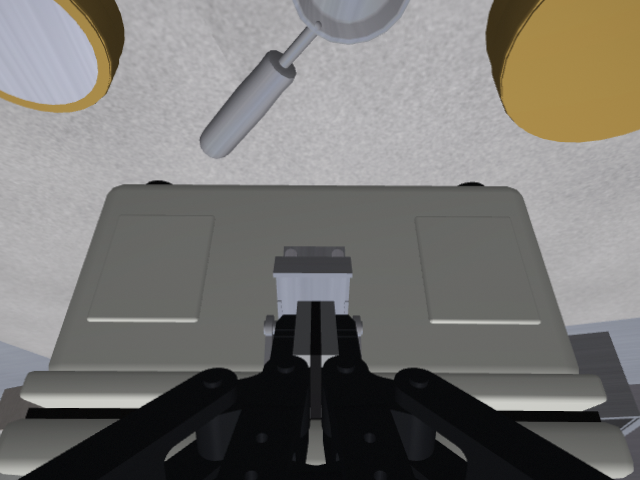

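View pics/z14s.png

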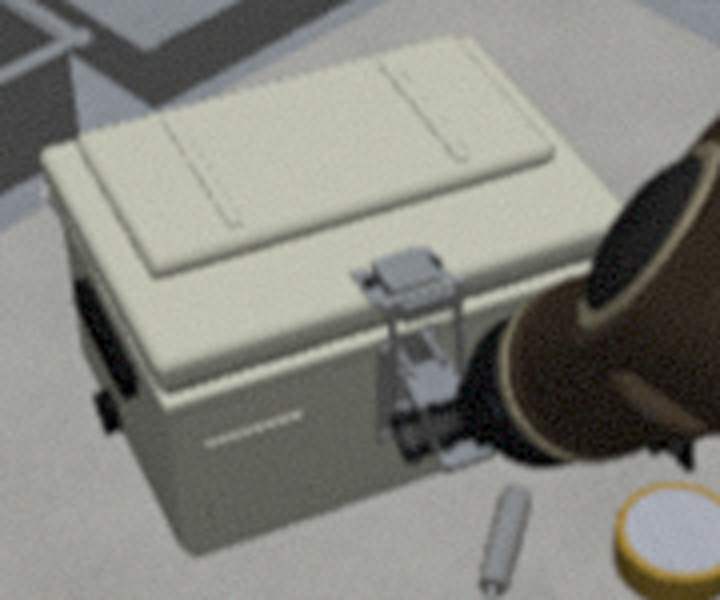

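Emit:
{"op": "apply_moves", "data": {
  "slide": [
    [-0.003,0.007,0],
    [-0.004,0.01,0],
    [-0.005,0.012,0],
    [-0.0055,0.015,0],
    [-0.006,0.017,0],
    [-0.0068,0.0205,0],
    [-0.0082,0.023,0],
    [-0.0082,0.023,0]
  ],
  "twist": [
    [0,0,0],
    [0,0,0],
    [0,0,0],
    [0,0,0],
    [0,0,0],
    [0,0,0],
    [0,0,0],
    [0,0,0]
  ],
  "jaw": [255,255,255,255,255,255,255,255]
}}

```text
t: 10.6
tcp_pos: [507.5, 38.6, 112.7]
tcp_rot: [0.7, 0.115, 0.347, -0.614]
wrist_force: [-0.6, -0.3, 3.3]
opening: -0.1
```

Run:
```python
from h import *
d=snap('wrist','w15')
b=snap('side','s15')['image'][:,:,::-1]
a=d['image'][:,:,::-1]
cv2.imwrite('pics/z15.png',np.hstack([cv2.resize(b[220:300,290:370],(400,400),interpolation=cv2.INTER_CUBIC),cv2.resize(a[220:380,240:400],(400,400))]))
seq()
```

```text
tcp [507.3  38.7 112.8] F [-0.2  0.2  4.4] t 10.7 q [ 0.26  0.39 -0.88  2.42  1.65  0.79 -0.75]
1.15 [501.6  40.3 128.5] [ 0.0052 -0.0159 -0.0005]
1.05 [503.2  39.7 123.5] [ 0.0034 -0.011  -0.0005]
0.95 [505.2  39.  118.7] [ 0.0021 -0.0059 -0.0004]
0.873 [506.8  38.4 115.6] [ 0.0015 -0.0024 -0.0005]
0.8 [507.1  38.2 112.9] [ 0.     -0.0001 -0.0004]
0.7 [507.6  38.1 108.7] [-0.0022  0.0035 -0.0004]
0.6 [508.5  37.7 104.5] [-0.0041  0.0074 -0.0004]
0.5 [510.1  37.2 100.2] [-0.0054  0.0118 -0.0004]
0.42 [511.4  36.7  96.1] [-0.0069  0.0158 -0.0003]
0.35 [512.8  36.2  92.2] [-0.0082  0.0198 -0.0003]
0.28 [514.9  35.4  89.4] [-0.0082  0.0234 -0.0003]
0.2 [517.6  34.4  86.5] [-0.0078  0.0275 -0.0003]
0.15 [519.6  33.7  85.7] [-0.0065  0.0294 -0.0003]
0.1 [521.7  32.9  85.1] [-0.0053  0.0313 -0.0003]
0.05 [523.8  32.2  84.6] [-0.0039  0.0331 -0.0003]
0 [525.9  31.4  84.1] [-0.0024  0.0349 -0.0002]
```

View pics/z15.png

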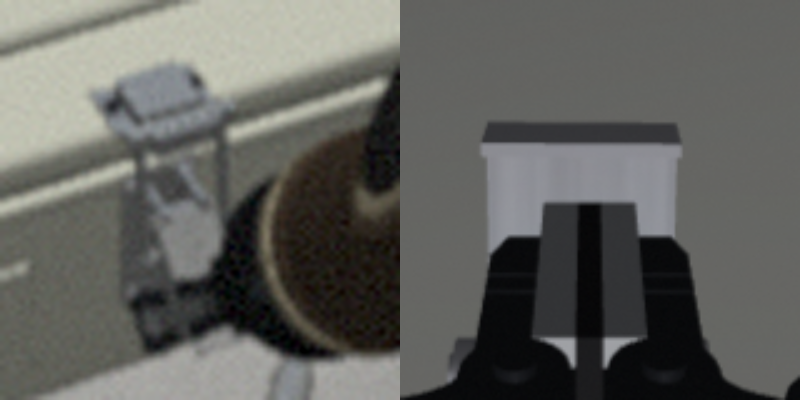

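Emit:
{"op": "apply_moves", "data": {
  "slide": [
    [-0.0011,0.0018,0],
    [-0.0022,0.0035,0],
    [-0.0032,0.0055,0],
    [-0.0041,0.0075,0],
    [-0.0048,0.0097,0],
    [-0.0055,0.0118,0],
    [-0.0055,0.0118,0]
  ],
  "twist": [
    [0,0,0],
    [0,0,0],
    [0,0,0],
    [0,0,0],
    [0,0,0],
    [0,0,0],
    [0,0,0]
  ],
  "jaw": [255,255,255,255,255,255,255]
}}

```text
t: 11.28
tcp_pos: [509.9, 37.6, 99.6]
tcp_rot: [0.7, 0.114, 0.346, -0.614]
wrist_force: [-0.4, 0.4, 1.3]
opening: -0.3
```

Run:
```python
from h import *
d=snap('wrist','w16')
b=snap('side','s16')['image'][:,:,::-1]
a=d['image'][:,:,::-1]
cv2.imwrite('pics/z16.png',np.hstack([cv2.resize(b[220:300,290:370],(400,400),interpolation=cv2.INTER_CUBIC),cv2.resize(a[220:380,240:400],(400,400))]))
seq()
```

```text
tcp [509.8  37.6  99.8] F [-0.8  0.9  0.5] t 11.3833 q [ 0.25  0.43 -0.87  2.43  1.7   0.82 -0.8 ]
1.15 [501.6  40.3 128.5] [ 0.0112 -0.0278 -0.0005]
1.05 [503.2  39.7 123.5] [ 0.0094 -0.0229 -0.0004]
0.95 [505.2  39.  118.7] [ 0.0081 -0.0178 -0.0004]
0.873 [506.8  38.4 115.6] [ 0.0075 -0.0143 -0.0004]
0.8 [507.1  38.2 112.9] [ 0.0061 -0.012  -0.0004]
0.7 [507.5  38.1 108.7] [ 0.0038 -0.0084 -0.0004]
0.6 [508.5  37.7 104.5] [ 0.002  -0.0045 -0.0004]
0.5 [510.1  37.2 100.3] [ 0.0006 -0.0002 -0.0003]
0.42 [511.3  36.7  96.1] [-0.0009  0.0039 -0.0003]
0.35 [512.8  36.2  92.2] [-0.0022  0.0079 -0.0003]
0.28 [514.8  35.4  89.4] [-0.0022  0.0115 -0.0003]
0.2 [517.6  34.4  86.5] [-0.0017  0.0156 -0.0003]
0.15 [519.6  33.7  85.8] [-0.0005  0.0175 -0.0003]
0.1 [521.7  32.9  85.1] [ 0.0008  0.0194 -0.0002]
0.05 [523.8  32.2  84.6] [ 0.0022  0.0212 -0.0002]
0 [525.9  31.4  84.1] [ 0.0037  0.0229 -0.0002]
```

View pics/z16.png

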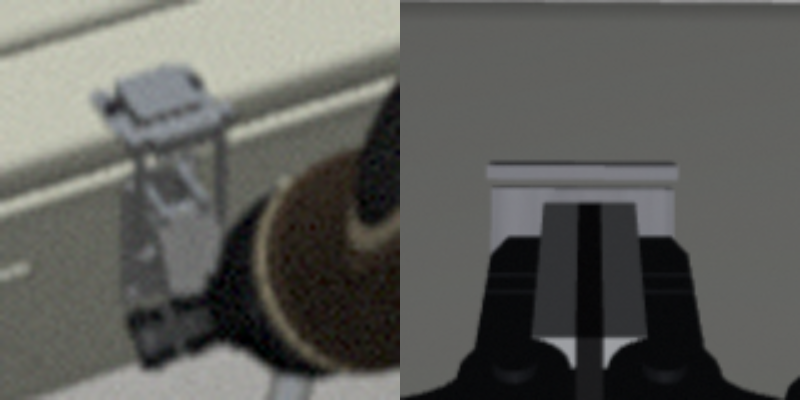

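Emit:
{"op": "apply_moves", "data": {
  "slide": [
    [-0.0003,0.002,0],
    [-0.0007,0.004,0],
    [-0.0012,0.006,0],
    [-0.0016,0.008,0],
    [-0.0016,0.008,0]
  ],
  "twist": [
    [0,0,0],
    [0,0,0],
    [0,0,0],
    [0,0,0],
    [0,0,0]
  ],
  "jaw": [255,255,255,255,255]
}}

```text
t: 11.8
tcp_pos: [513.2, 36.1, 91.9]
tcp_rot: [0.7, 0.114, 0.346, -0.615]
wrist_force: [-0.1, 0.5, 0.2]
opening: 0.2
```

Run:
```python
from h import *
d=snap('wrist','w17')
a=d['image'][:,:,::-1]
cv2.imwrite('pics/z17.png',cv2.resize(a[220:380,240:400],(500,500)))
seq()
```

```text
tcp [513.2  36.1  92. ] F [-0.6 -0.3 -0.5] t 11.85 q [ 0.25  0.45 -0.86  2.42  1.73  0.83 -0.81]
1.15 [501.6  40.3 128.5] [ 0.0132 -0.0362 -0.0003]
1.05 [503.2  39.7 123.5] [ 0.0114 -0.0312 -0.0002]
0.95 [505.2  39.  118.7] [ 0.0101 -0.0261 -0.0002]
0.873 [506.8  38.4 115.6] [ 0.0095 -0.0227 -0.0002]
0.8 [507.1  38.2 112.9] [ 0.008  -0.0204 -0.0002]
0.7 [507.5  38.1 108.7] [ 0.0058 -0.0168 -0.0002]
0.6 [508.5  37.7 104.5] [ 0.004  -0.0128 -0.0002]
0.5 [510.1  37.2 100.3] [ 0.0026 -0.0085 -0.0001]
0.42 [511.3  36.7  96.1] [ 0.0011 -0.0044 -0.0001]
0.35 [512.8  36.2  92.3] [-0.0001 -0.0005 -0.0001]
0.28 [514.8  35.4  89.4] [-0.0002  0.0032 -0.0001]
0.2 [517.6  34.4  86.5] [ 0.0003  0.0072 -0.    ]
0.15 [519.6  33.7  85.8] [ 0.0015  0.0092 -0.    ]
0.1 [521.7  32.9  85.1] [ 0.0028  0.0111 -0.    ]
0.05 [523.8  32.2  84.6] [ 0.0042  0.0129 -0.    ]
0 [525.9  31.4  84.1] [ 0.0057  0.0146 -0.    ]
```

View pics/z17.png

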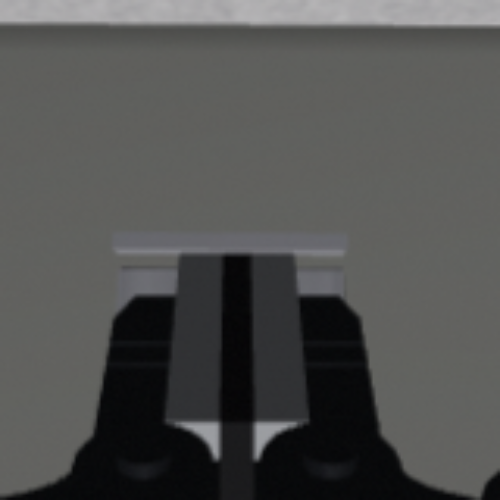

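Emit:
{"op": "apply_moves", "data": {
  "slide": [
    [0,0.0016,0],
    [0,0.0032,0],
    [0,0.0052,0],
    [0.0003,0.0072,0],
    [0.0003,0.0072,0]
  ],
  "twist": [
    [0,0,0],
    [0,0,0],
    [0,0,0],
    [0,0,0],
    [0,0,0]
  ],
  "jaw": [255,255,255,255,255]
}}

```text
t: 12.27
tcp_pos: [517.7, 34.2, 86.2]
tcp_rot: [0.7, 0.114, 0.346, -0.614]
wrist_force: [-0.2, 0.6, 1.0]
opening: -0.1
```

Run:
```python
from h import *
d=snap('wrist','w18')
b=snap('side','s18')['image'][:,:,::-1]
a=d['image'][:,:,::-1]
cv2.imwrite('pics/z18.png',np.hstack([cv2.resize(b[220:300,290:370],(400,400),interpolation=cv2.INTER_CUBIC),cv2.resize(a[220:380,240:400],(400,400))]))
seq()
```

```text
tcp [517.6  34.3  86.4] F [ 0.9 -0.8  0.4] t 12.3667 q [ 0.25  0.47 -0.85  2.42  1.76  0.84 -0.82]
1.15 [501.6  40.3 128.5] [ 0.0129 -0.0435 -0.0002]
1.05 [503.2  39.7 123.5] [ 0.0112 -0.0386 -0.0001]
0.95 [505.2  39.  118.7] [ 0.0099 -0.0335 -0.0001]
0.873 [506.8  38.4 115.6] [ 0.0092 -0.03   -0.0001]
0.8 [507.1  38.2 112.9] [ 0.0078 -0.0277 -0.0001]
0.7 [507.5  38.1 108.7] [ 0.0056 -0.0241 -0.0001]
0.6 [508.5  37.7 104.5] [ 0.0037 -0.0202 -0.    ]
0.5 [510.1  37.2 100.3] [ 0.0024 -0.0159 -0.    ]
0.42 [511.3  36.7  96.1] [ 0.0009 -0.0118  0.    ]
0.35 [512.8  36.2  92.3] [-0.0004 -0.0078  0.    ]
0.28 [514.8  35.4  89.4] [-0.0004 -0.0042  0.0001]
0.2 [517.6  34.4  86.5] [ 0.0001 -0.0001  0.0001]
0.15 [519.6  33.7  85.8] [0.0013 0.0018 0.0001]
0.1 [521.7  32.9  85.1] [0.0026 0.0037 0.0001]
0.05 [523.8  32.2  84.6] [0.004  0.0055 0.0001]
0 [525.9  31.4  84.1] [0.0055 0.0072 0.0001]
```

View pics/z18.png

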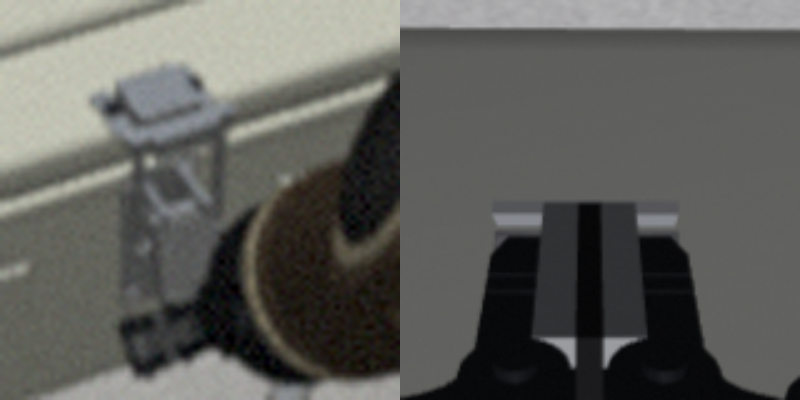

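Emit:
{"op": "apply_moves", "data": {
  "slide": [
    [0.0006,0.001,0],
    [0.0013,0.0018,0],
    [0.002,0.0028,0],
    [0.0026,0.0037,0],
    [0.0026,0.0037,0]
  ],
  "twist": [
    [0,0,0],
    [0,0,0],
    [0,0,0],
    [0,0,0],
    [0,0,0]
  ],
  "jaw": [255,255,255,255,255]
}}

```text
t: 12.78
tcp_pos: [521.8, 32.7, 85.1]
tcp_rot: [0.7, 0.114, 0.346, -0.614]
wrist_force: [-0.4, 0.2, 0.2]
opening: 0.0
```

Run:
```python
from h import *
d=snap('wrist','w19')
b=snap('side','s19')['image'][:,:,::-1]
a=d['image'][:,:,::-1]
cv2.imwrite('pics/z19.png',np.hstack([cv2.resize(b[220:300,290:370],(400,400),interpolation=cv2.INTER_CUBIC),cv2.resize(a[220:380,240:400],(400,400))]))
plan([521.7,32.9,85],tilt=40)
```

```text
tcp [521.6  32.8  85.1] slide m [-0.      0.0001  0.0001] twist [ 0.35  0.09 -1.43] q [ 0.25  0.48 -0.85  2.41  1.76  0.84 -0.82] F [-0.5  0.  -0.4] op -0.3 t 12.8833
```

View pics/z19.png

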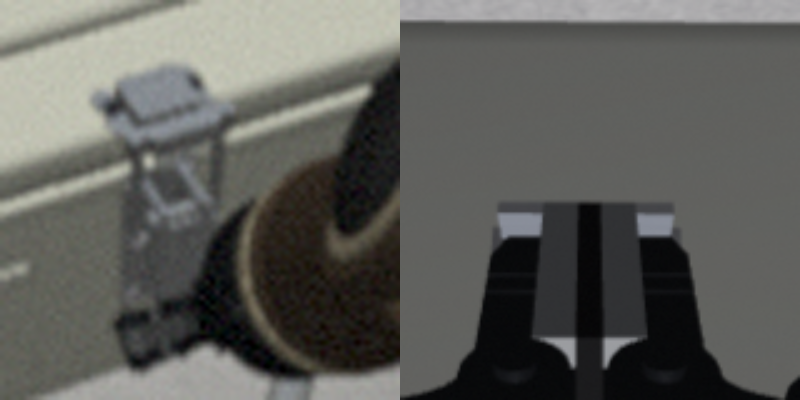

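Emit:
{"op": "apply_moves", "data": {
  "slide": [
    [0.0008,0.0007,0],
    [0.0016,0.0014,0],
    [0.0024,0.002,0],
    [0.0024,0.002,0]
  ],
  "twist": [
    [0,0,0],
    [0,0,0],
    [0,0,0],
    [0,0,0]
  ],
  "jaw": [255,255,255,255]
}}

```text
t: 13.22
tcp_pos: [524.8, 31.6, 85.1]
tcp_rot: [0.7, 0.113, 0.346, -0.614]
wrist_force: [0.3, -0.2, -0.0]
opening: 0.0
```

Run:
```python
from h import *
d=snap('wrist','w20')
a=d['image'][:,:,::-1]
cv2.imwrite('pics/z20.png',cv2.resize(a[220:380,240:400],(500,500)))
plan([521.7,32.9,85],tilt=40)
```

```text
tcp [524.7  31.7  85. ] slide m [-0.0025 -0.002   0.0001] twist [ 0.35  0.08 -1.42] q [ 0.25  0.48 -0.84  2.41  1.77  0.83 -0.81] F [ 0.7 -0.1 -0.7] op 0.2 t 13.2667
```

View pics/z20.png

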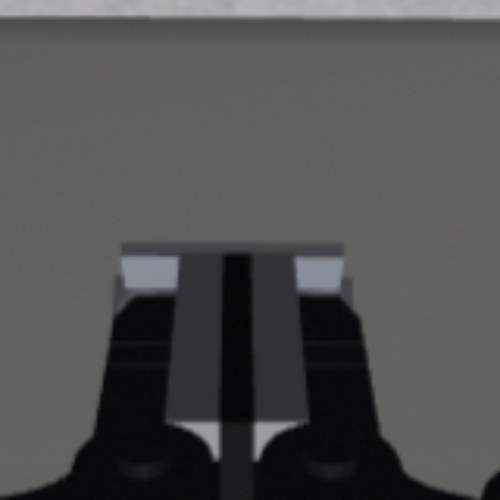

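Run:
```python
from h import *
th=np.radians(-20);bx=np.array([np.cos(th),np.sin(th),0]);by=np.array([-np.sin(th),np.cos(th),0])
def P(sp,t,along,nrm,w=0):
    out=along*np.sin(t)+nrm*np.cos(t); z=136-along*np.cos(t)+nrm*np.sin(t); return (sp-out)*bx+(209.3+w)*by+np.array([0,0,z])
for f in ('w17','w18','w19','w20'):
  d=load(f)
  print(f)
  for t in (.1,.2,.3,.4,.5,.6,.7):
    print(t,[proj(d,P(499,t,*q))[0].round(1).tolist() for q in ((62,15.5,-14),(62,7.5,-14),(58,15.5,-14),(62,4,-14))])
```

```text
w17
0.1 [[279.8, 293.5], [281.2, 299.9], [279.4, 302.9], [281.8, 302.5]]
0.2 [[278.4, 292.8], [280.0, 297.5], [278.0, 302.8], [280.7, 299.5]]
0.3 [[276.9, 293.6], [278.7, 296.5], [276.6, 304.2], [279.4, 297.7]]
0.4 [[275.2, 296.3], [277.2, 297.1], [275.0, 307.4], [278.1, 297.4]]
0.5 [[273.4, 301.0], [275.7, 299.4], [273.3, 312.6], [276.6, 298.7]]
0.6 [[271.5, 308.0], [273.9, 303.6], [271.5, 319.8], [274.9, 301.9]]
0.7 [[269.5, 317.4], [272.1, 310.0], [269.6, 329.4], [273.2, 307.1]]
w18
0.1 [[278.8, 301.5], [280.3, 307.8], [278.3, 311.4], [281.0, 310.4]]
0.2 [[277.3, 301.0], [279.0, 305.5], [276.9, 311.5], [279.8, 307.4]]
0.3 [[275.6, 302.2], [277.6, 304.8], [275.3, 313.3], [278.4, 305.9]]
0.4 [[273.8, 305.3], [276.0, 305.7], [273.6, 317.0], [276.9, 305.9]]
0.5 [[271.9, 310.7], [274.3, 308.5], [271.8, 322.9], [275.3, 307.6]]
0.6 [[269.8, 318.4], [272.4, 313.3], [269.8, 330.9], [273.5, 311.3]]
0.7 [[267.5, 328.8], [270.4, 320.5], [267.7, 341.5], [271.6, 317.1]]
w19
0.1 [[277.8, 299.3], [279.4, 305.9], [277.3, 309.4], [280.1, 308.6]]
0.2 [[276.2, 298.7], [278.0, 303.5], [275.8, 309.5], [278.8, 305.5]]
0.3 [[274.5, 299.9], [276.5, 302.7], [274.1, 311.3], [277.4, 303.8]]
0.4 [[272.6, 303.0], [274.9, 303.5], [272.3, 315.1], [275.8, 303.7]]
0.5 [[270.5, 308.5], [273.1, 306.3], [270.4, 321.0], [274.1, 305.4]]
0.6 [[268.3, 316.4], [271.1, 311.2], [268.3, 329.3], [272.2, 309.1]]
0.7 [[265.9, 327.0], [268.9, 318.5], [266.0, 340.1], [270.2, 315.1]]
w20
0.1 [[277.2, 295.9], [278.8, 302.7], [276.7, 306.1], [279.5, 305.5]]
0.2 [[275.5, 295.1], [277.4, 300.2], [275.1, 306.1], [278.2, 302.2]]
0.3 [[273.7, 296.1], [275.9, 299.2], [273.4, 307.8], [276.7, 300.4]]
0.4 [[271.8, 299.2], [274.2, 299.9], [271.5, 311.4], [275.1, 300.2]]
0.5 [[269.6, 304.5], [272.3, 302.6], [269.5, 317.3], [273.3, 301.8]]
0.6 [[267.3, 312.4], [270.2, 307.4], [267.3, 325.6], [271.4, 305.4]]
0.7 [[264.8, 323.1], [268.0, 314.6], [265.0, 336.5], [269.3, 311.2]]
```

Edge fits suggest the lever is already at ~0–0.1 rad. Back off outwards and look.

Emit:
{"op": "apply_moves", "data": {
  "slide": [
    [0,-0.01,0],
    [0,-0.03,0],
    [0,-0.06,0],
    [0,-0.09,0],
    [0,-0.11,0],
    [0,-0.11,0],
    [0,-0.11,0]
  ],
  "twist": [
    [0,0,0],
    [0,0,0],
    [0,0,0],
    [0,0,0],
    [0,0,0],
    [0,0,0],
    [0,0,0]
  ],
  "jaw": [255,255,255,255,255,255,255]
}}

```text
t: 13.85
tcp_pos: [461.0, 55.6, 172.4]
tcp_rot: [0.7, 0.115, 0.347, -0.614]
wrist_force: [0.7, -1.1, 0.5]
opening: -0.0
```

Run:
```python
from h import *
d=snap('wrist','w21')
b=snap('side','s21')['image'][:,:,::-1]
a=d['image'][:,:,::-1]
cv2.imwrite('pics/z21.png',np.hstack([cv2.resize(b[220:300,290:370],(400,400),interpolation=cv2.INTER_CUBIC),cv2.resize(a[180:340,240:400],(400,400))]))
plan([521.7,32.9,85],tilt=40)
```

```text
tcp [460.7  55.2 170.7] slide m [-0.0027  0.1074  0.0007] twist [ 0.4   0.06 -1.42] q [ 0.3   0.14 -0.97  2.44  1.33  0.7  -0.54] F [ 0.1 -0.1 -0.2] op 0.0 t 13.95
```

View pics/z21.png

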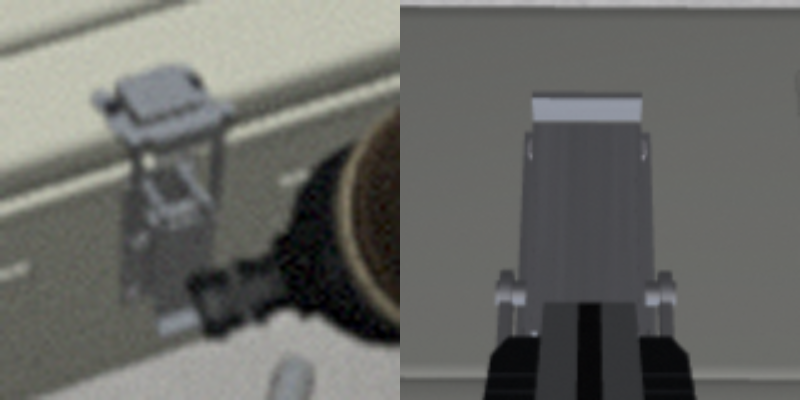

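View pics/w21.png

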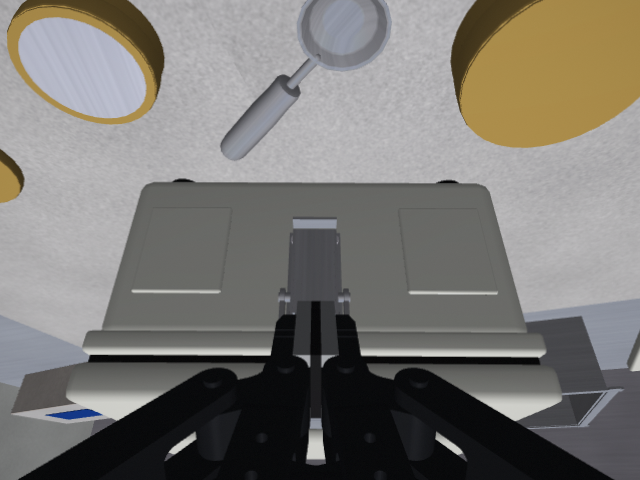

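Run:
```python
from h import *
from scipy.optimize import least_squares
d=load('w21')
th=np.radians(-20);bx=np.array([np.cos(th),np.sin(th),0]);by=np.array([-np.sin(th),np.cos(th),0])
def P(sp,t,along,nrm,w=0):
    out=along*np.sin(t)+nrm*np.cos(t); z=136-along*np.cos(t)+nrm*np.sin(t); return (sp-out)*bx+(209.3+w)*by+np.array([0,0,z])
def res(p):
    sp,t=p; f=t-.279
    return [proj(d,P(sp,t,62,15.5))[0,1]-218.8, proj(d,(sp-16*np.sin(f))*bx+209.3*by+np.array([0,0,136-16*np.cos(f)]))[0,1]-297]
r=least_squares(res,[500,.2]);print(r.x,r.fun)
for sp in (497,498,499,500,501):
  for t in (0,.1,.2,.3,.4): print(sp,t,np.round(res((sp,t)),1), [proj(d,P(sp,t,62,15.5,w))[0,0].round(1) for w in(-14,14)])
```

```text
[ 4.94349208e+02 -1.45036932e-01] [-2.84217094e-14 -1.13686838e-13]
497 0 [-3.8 -0.9] [np.float64(292.5), np.float64(336.9)]
497 0.1 [-7.2 -2.5] [np.float64(291.9), np.float64(337.4)]
497 0.2 [-9.7 -3.9] [np.float64(291.3), np.float64(337.9)]
497 0.3 [-11.2  -5.2] [np.float64(290.6), np.float64(338.4)]
497 0.4 [-11.7  -6.1] [np.float64(289.9), np.float64(338.9)]
498 0 [-2.9 -0.2] [np.float64(292.6), np.float64(336.8)]
498 0.1 [-6.2 -1.8] [np.float64(292.0), np.float64(337.3)]
498 0.2 [-8.7 -3.2] [np.float64(291.4), np.float64(337.8)]
498 0.3 [-10.2  -4.4] [np.float64(290.7), np.float64(338.3)]
498 0.4 [-10.6  -5.4] [np.float64(290.0), np.float64(338.8)]
499 0 [-2.   0.5] [np.float64(292.6), np.float64(336.8)]
499 0.1 [-5.3 -1.1] [np.float64(292.1), np.float64(337.2)]
499 0.2 [-7.7 -2.5] [np.float64(291.4), np.float64(337.7)]
499 0.3 [-9.2 -3.7] [np.float64(290.8), np.float64(338.2)]
499 0.4 [-9.6 -4.7] [np.float64(290.1), np.float64(338.8)]
500 0 [-1.1  1.2] [np.float64(292.7), np.float64(336.7)]
500 0.1 [-4.3 -0.4] [np.float64(292.1), np.float64(337.2)]
500 0.2 [-6.7 -1.8] [np.float64(291.5), np.float64(337.7)]
500 0.3 [-8.2 -3. ] [np.float64(290.9), np.float64(338.2)]
500 0.4 [-8.6 -4. ] [np.float64(290.2), np.float64(338.7)]
501 0 [-0.2  1.9] [np.float64(292.8), np.float64(336.7)]
501 0.1 [-3.4  0.3] [np.float64(292.2), np.float64(337.1)]
501 0.2 [-5.8 -1.1] [np.float64(291.6), np.float64(337.6)]
501 0.3 [-7.2 -2.3] [np.float64(291.0), np.float64(338.1)]
501 0.4 [-7.5 -3.3] [np.float64(290.3), np.float64(338.6)]
```

Widths and rows fit θ≈0: lever shut. Now look from above to check the bail and lid.

Emit:
{"op": "apply_moves", "data": {
  "slide": [
    [0.02,-0.023,0],
    [0.045,-0.05,0],
    [0.066,-0.075,0],
    [0.075,-0.07,0],
    [0.083,-0.065,0],
    [0.09,-0.06,0],
    [0.096,-0.054,0],
    [0.1,-0.05,0],
    [0.104,-0.046,0],
    [0.104,-0.046,0]
  ],
  "twist": [
    [0,0,0],
    [0,0,0],
    [0,0,6],
    [0,0,12],
    [0,0,18],
    [0,0,24],
    [0,0,30],
    [0,0,36],
    [0,0,41],
    [0,0,41]
  ],
  "jaw": [255,255,255,255,255,255,255,255,255,255]
}}

```text
t: 14.78
tcp_pos: [512.1, 34.7, 269.6]
tcp_rot: [-0.695, 0.144, -0.107, 0.697]
wrist_force: [-0.3, -0.5, -0.6]
opening: -0.0
```

Emit:
{"op": "apply_moves", "data": {
  "slide": [
    [0,0,0],
    [0,0,0],
    [0,0,0],
    [0,0,0]
  ],
  "twist": [
    [0,0,0],
    [0,0,0],
    [0,0,0],
    [0,0,0]
  ],
  "jaw": [120,60,0,0]
}}

```text
t: 15.12
tcp_pos: [511.0, 35.3, 269.1]
tcp_rot: [-0.695, 0.143, -0.107, 0.696]
wrist_force: [-0.5, 0.6, 1.0]
opening: 48.2
```

Run:
```python
from h import *
d=snap('wrist','w22')
b=snap('side','s22')['image'][:,:,::-1]
a=d['image'][:,:,::-1]
cv2.imwrite('pics/z22.png',np.hstack([cv2.resize(b[210:310,280:380],(400,400),interpolation=cv2.INTER_CUBIC),cv2.resize(a[160:320,240:400],(400,400))]))
plan([540,20,275])
```

```text
tcp [511.2  35.3 269.9] slide m [ 0.032  -0.0067 -0.0044] twist [ 0.42 -0.36 -2.85] q [ 0.48  0.31 -0.78  1.74  0.21  1.23  0.86] F [-0.4  0.5  0.4] op 63.0 t 15.2167
```

View pics/z22.png

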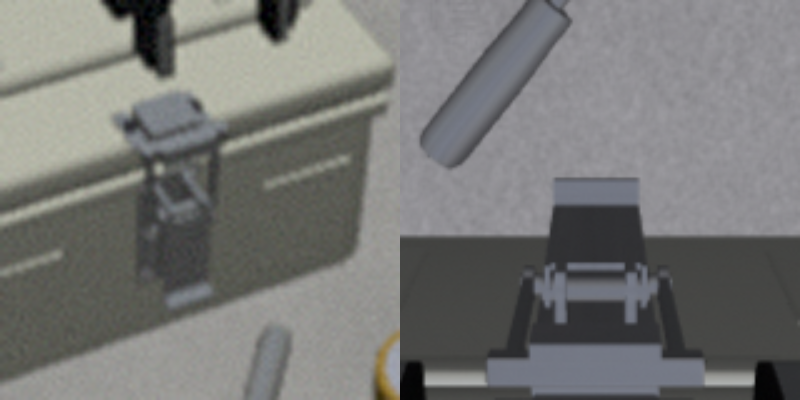

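View pics/w22.png

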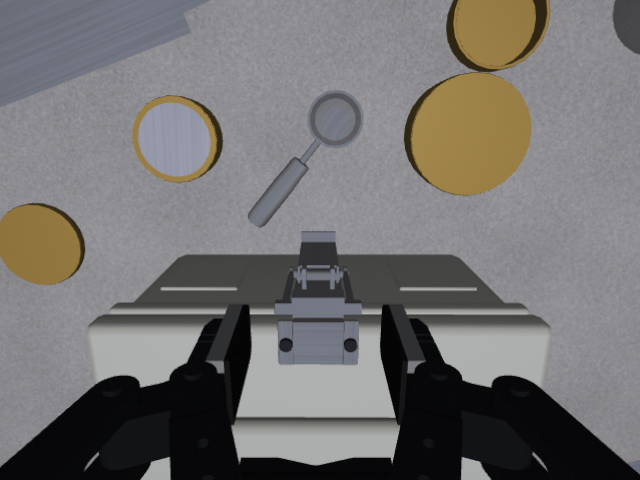

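Run:
```python
from h import *
th=np.radians(-20);bx=np.array([np.cos(th),np.sin(th),0]);by=np.array([-np.sin(th),np.cos(th),0])
d=load('w22')
def P(sp,t,along,nrm,w=0):
    out=along*np.sin(t)+nrm*np.cos(t); z=136-along*np.cos(t)+nrm*np.sin(t); return (sp-out)*bx+(209.3+w)*by+np.array([0,0,z])
print('obs lip far row',160+178/2.5,'near',160+206/2.5,'x',240+153/2.5,240+239/2.5)
for t in (0,.1,.2,.3): print(t,[proj(d,P(499.5,t,*q))[0].round(1).tolist() for q in ((62,15.5,-14),(62,15.5,14),(60,15.5,0),(58,15.5,0))])
sd=load('side0')
for k,X in dict(edgeL=518*bx+270*by,edgeR=518*bx+140*by).items():
    print(k,[proj(sd,X+[0,0,z])[0].round(2).tolist() for z in (182,178)])
g=lambda f:cv2.cvtColor(load(f)['image'],cv2.COLOR_RGB2GRAY).astype(np.float32)
A,B=g('side0'),g('s22')
for n,(x0,x1,y0,y1) in dict(lidfrontL=(265,310,240,275),lidfrontR=(340,378,222,250),body=(262,300,275,300),cornerL=(250,275,250,285)).items():
    a=A[y0:y1,x0:x1]; best=[]
    S=cv2.GaussianBlur
    from scipy.ndimage import shift
    for dy in np.arange(-1,3.01,.1):
        b=shift(B,(-dy,0),order=1)[y0:y1,x0:x1]; best.append((np.mean((a-b)**2),dy))
    print(n,min(best))
```

```text
obs lip far row 231.2 near 242.4 x 301.2 335.6
0 [[301.2, 230.7], [335.3, 230.6], [318.2, 231.3], [318.2, 231.9]]
0.1 [[301.0, 224.1], [335.4, 223.9], [318.2, 224.8], [318.2, 225.7]]
0.2 [[300.8, 217.7], [335.6, 217.5], [318.2, 218.6], [318.2, 219.7]]
0.3 [[300.5, 211.6], [335.8, 211.5], [318.1, 212.8], [318.1, 214.1]]
edgeL [[295.67, 249.68], [295.72, 251.04]]
edgeR [[349.69, 232.46], [349.6, 233.81]]
lidfrontL (np.float32(107.61305), np.float64(0.6999999999999997))
lidfrontR (np.float32(117.19321), np.float64(0.6999999999999997))
body (np.float32(45.846863), np.float64(0.19999999999999973))
cornerL (np.float32(94.95995), np.float64(0.5999999999999996))
```

Run:
```python
from h import *
from scipy.ndimage import shift
g=lambda f:cv2.cvtColor(load(f)['image'],cv2.COLOR_RGB2GRAY).astype(np.float32)
# average down noise: gather more 'after' frames
B=g('s22');A=g('side0')
for x0 in (270,285,340,355):
  x1=x0+12
  pa=A[:,x0:x1].mean(1);pb=B[:,x0:x1].mean(1)
  ys=np.arange(215,285)
  ga,gb=np.gradient(pa),np.gradient(pb)
  print(x0,'before',[(int(y),round(float(pa[y]))) for y in range(228 if x0>330 else 240,262 if x0>330 else 275,1)][::1]) if 0 else None
  y0=(225 if x0>330 else 238)
  print(x0,'before',pa[y0:y0+30].round(0).astype(int).tolist());print(x0,'after ',pb[y0:y0+30].round(0).astype(int).tolist())
a=cv2.imread('pics/w22.png');cv2.imwrite('pics/z23.png',cv2.resize(a[255:380,255:380],(750,600),interpolation=cv2.INTER_CUBIC))
```

```text
270 before [169, 168, 168, 168, 167, 170, 167, 168, 168, 168, 168, 169, 169, 168, 168, 167, 165, 159, 147, 132, 115, 99, 90, 85, 86, 101, 125, 146, 147, 132]
270 after  [178, 180, 179, 179, 178, 179, 179, 180, 179, 179, 178, 179, 178, 179, 178, 179, 178, 176, 171, 157, 140, 122, 107, 96, 89, 93, 111, 130, 144, 135]
285 before [168, 168, 168, 168, 167, 170, 169, 167, 168, 168, 169, 165, 160, 151, 135, 119, 102, 92, 83, 85, 102, 124, 144, 148, 133, 112, 97, 85, 85, 86]
285 after  [179, 179, 178, 178, 179, 179, 179, 178, 179, 180, 178, 179, 177, 172, 161, 145, 127, 110, 97, 89, 95, 110, 129, 141, 137, 120, 103, 92, 90, 92]
340 before [167, 169, 168, 168, 169, 168, 168, 165, 157, 146, 130, 112, 98, 84, 82, 91, 115, 136, 150, 138, 118, 97, 86, 84, 85, 86, 84, 86, 86, 95]
340 after  [179, 179, 179, 178, 179, 180, 179, 179, 176, 168, 156, 137, 119, 103, 92, 89, 105, 124, 138, 139, 123, 104, 92, 89, 90, 92, 91, 90, 94, 103]
355 before [168, 168, 165, 161, 150, 134, 117, 100, 88, 82, 92, 108, 131, 144, 139, 120, 99, 87, 83, 84, 86, 85, 84, 88, 98, 107, 110, 106, 97, 88]
355 after  [180, 179, 180, 176, 171, 160, 143, 124, 107, 92, 87, 95, 116, 132, 140, 128, 106, 93, 88, 89, 92, 91, 92, 93, 104, 114, 117, 112, 103, 92]
```

View pics/z23.png

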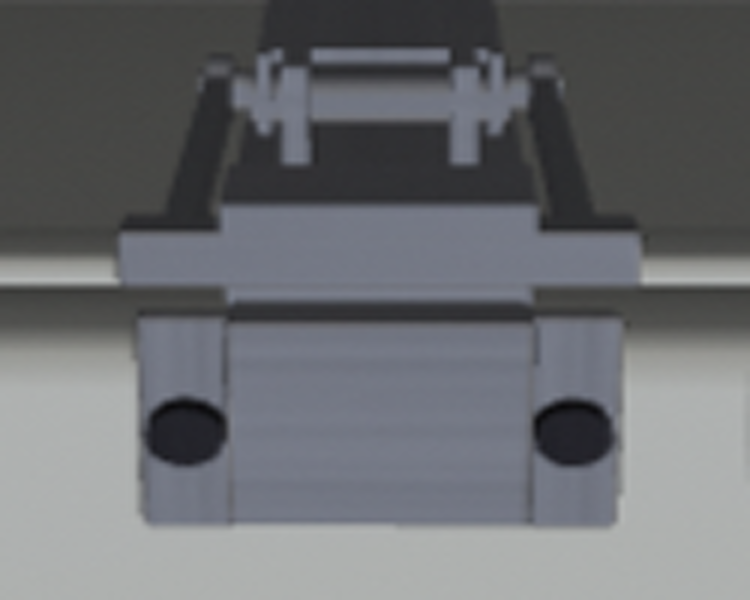

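Run:
```python
from h import *
g=lambda f:cv2.GaussianBlur(load(f)['image'],(5,5),0).astype(int)
D=np.abs(g('side0')-g('s22')).max(2)
for n,(x,y) in dict(large=(288,345),base=(296,386),small=(390,305),cover=(417,262),spoon=(340,320),bowl=(445,222),spray=(228,400)).items(): print(n,D[y-25:y+25,x-25:x+25].max(),end=' ')
print(ctrl.sense()['wrist_force'],ctrl.finish_job())
```

```text
large 12 base 11 small 12 cover 12 spoon 13 bowl 11 spray 11 the job is handed in; nothing more can be done
[-0.42912331  0.50454241  0.41331899] None
```

The latch is closed and I handed the job in at about 15 s; no verdict was reported.

**What I did**
- I gripped the bail by its bar ends and swung it over the keeper. I lowered it in 1–2 mm steps until the groove floor pushed back with about 6 N.
- I released the bail and pressed the lever down with the closed fingers at about 40° tilt until it closed. The readings while pressing were at most about 4.4 N. Then I backed off to hover clear above the box.

**What the last checks showed**
- **Lever:** its edges in the last overhead picture fit about 0.0 rad (uncertain by roughly 0.03). Fits to two earlier pictures agree that it is shut.
- **Bail:** the bar is visible behind the keeper's lip, in the groove.
- **Other things:** before-and-after pictures of the tins, spoon, bowl and sprayer show only a small brightness change of 11–13 grey levels. The wrist force was about 0.8 N, so the robot is touching nothing.

**What did not fully agree**
- **Lid height:** the side camera shows the lid's edge dropped about 0.8–1.1 px, where a 4 mm drop should give 1.36 px. That is only about 2.4–3.2 mm. The latch geometry with the lever shut puts the edge near 178.2 mm, so the camera alone does not settle the 179.5 mm limit.
- **Closing force:** I never saw the expected 5–10 N near the end of the lever's travel, probably because it snapped shut between my readings.

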